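# Lay out the coffee tray

### The job

Lay out the coffee tray around the sugar jar, which stays where it is: put the cork coaster to the right of the jar and stand the tumbler in the middle of the coaster; put the cup to the left of the jar, with the shaker between the cup and the jar. Left and right are as the robot sees them; all stand upright in one straight row through the jar, parallel to the tray's long sides, with clear gaps of about 3 cm between neighbours. Set each thing down gently without dropping it, and leave the mug, carton and carafe alone.

Things in the scene. Friction and masses are not known exactly. Their poses are not given: they have to be found in the camera images.
- tray: Cream plastic serving tray, fixed to the steel counter, 240 (its x) by 430 (its y) mm; flat floor 6 mm thick, rim 18 mm high and 6 mm thick all round. Origin: centre of the underside, on the counter. x points away from the robot, y along the long sides to the robot's left (turned up to 0.2 rad), z up.
- jar: Low round sugar jar, steel with a dark wooden lid and small knob, 68 mm diameter, 59 mm high with knob, 0.7 kg, loose, standing on the tray floor from the start; it must not be moved. Origin: centre of its underside. Its axes are parallel to the tray's.
- coaster_center (a point): Round flat cork coaster lying on the counter beside the tray, 66 mm diameter, 10 mm thick, about 40 g. Point: its centre, half-way up; z up.
- tumbler_center (a point): Tall plain copper tumbler, open at the top, standing on the counter beside the tray, 90 mm high, 54 mm diameter at the foot, 62 mm at the rim, about 160 g. Point: its centre, half-way up (58 mm diameter there); z up.
- cup_center (a point): Short white ceramic cup without a handle, open at the top, standing on the counter beside the tray, 60 mm high, 64 mm diameter at the rim, 52 mm at the foot, about 180 g. Point: its centre, half-way up (63 mm diameter there); z up.
- shaker_center (a point): Slim wooden shaker with a dark steel cap, standing on the counter beside the tray, 42 mm diameter (cap 43 mm), 85 mm high, about 140 g. Point: its centre, half-way up; z up.
- mug: Black mug with a handle, 80 mm diameter, 90 mm high, beyond the tray; not part of the work, leave alone. Origin: centre of its underside.
- carton: Cardboard carton 160 (its x) by 120 by 110 mm high at the left of the counter; leave alone. Origin: centre of its underside.
- carafe: Glass carafe, 104 mm diameter, 205 mm high, at the right of the counter; leave alone. Origin: centre of its underside.

How it is judged:
By the outcome, as a careful person would: the job done as asked, in the order asked, and still so for the second after the job is handed in, with the robot touching nothing.
It also fails if it takes over 125 s, if anything falls off the work surface, if the arm or the gripper's body presses on something with over 40 N, if the wrist force passes 120 N, or if a joint passes its speed limit or range.

### The arm

A 7-joint arm with a two-finger parallel gripper is mounted at the origin on the work surface. World frame = base frame: x ahead of the robot, y to its left, z up, the work surface at z = 0. Lengths are in m, angles in rad, forces in N, time in s.
With the tool pointing down it reaches from about 0.425 to 0.925 m from the base axis. Payload 6.8 kg.
Tool frame: the origin (TCP) lies at the very end of the fingers, on their centre line; the grasp point (between the pads) lies bot.hold_point_z behind it (bot.hold_point_z is the distance from the TCP to the grasp point, in m); x points along the fingers, z is the direction in which the jaws open and shut, and the axes are right-handed (so a half turn about x gives the same grasp; the last joint's range is limited). The gripper opens to 85 mm and grips with 20 to 120 N. Pads are 22 mm wide; open, the fingers measure 114 mm over their backs; the gripper's body (76 mm by 85 mm) begins 54 mm behind the grasp point. The pads swing forward as they close: fully open they stand 13 mm farther back than shut.
Start: joints at [1.219, 0.477, 0.022, 1.555, -0.011, 1.109, -0.083], TCP at [0.163, -0.655, 0.231] pointing down, gripper open.
Joint ranges: [-2.96, 2.96], [-0.34, 2.1], [-1.41, 1.46], [0.24, 2.44], [-1.37, 4.51], [0.17, 1.92], [-2.96, 2.96]. Speed limits (rad/s): [2.39, 2.39, 3.14, 3.14, 3.14, 3.14, 3.14].

### API

Orientations are given as a unit quaternion [w, x, y, z].
In Python, from station import bot gives the robot as it stands.
- The arm moves only by the tool drive_tool, never from a script. Its arguments are lists of equal length, an entry for each row: "slide": the shift along the world's x, y, z in mm, a list of three; "turn": the turn, a rotation vector about the world's x, y, z in rad, a list of three; "gripper": the opening, from 0 (shut) to 1 (fully open). A call has 1 to 10 rows; each row is the pose to reach, as a shift and turn from the pose measured when the call began; what a row does not reach only later rows make up. A row lasts 1/10 s, in which the tool goes at most 50 mm and 8.59 degrees, less where a joint would pass 70% of its speed; a pose out of reach is approached as far as the arm can. A call with a gripper value outside its range is refused whole. The fingers move at their own pace and stop on an object; "squeeze" is the grip in N (left out, the last holds). Time passes only in rows, so rows that repeat a pose let the fingers close. It gives the time, the measured TCP pose, the force and the opening at its end, in the units of the state.
- bot.get_obs(): the state, without advancing time (a new reading comes with each control period).
- bot.read_camera(name): name is "side" or "top" or "wrist"; returns a dict with "color" (420x560x3 uint8, red, green, blue), "fovy" (degrees; the focal length in pixels is half the picture's height over the tangent of half this angle, whatever the lens; pixels are square), "cx", "cy" (the principal point, pixels), "R" (3x3) and "t" (3): a world point X has camera coordinates R X + t. Camera axes: x right, y down, z forward; pixel columns grow to the right and rows downward; lengths in m; the calibration is good to about 2 mm. A picture is of the moment at which its call begins. There is no depth.
- bot.hand_in(): hands the job in, once; it reports no verdict.
The state is a dict: "t": time; "q": joint angles; "joint_vel": joint speeds; "joint_torque": joint torques, N m; "eef_pos": TCP position; "tool_rot": TCP orientation; "contact_force": force on the tool from outside, world axes, zero at the start; "torque": the same for the moment, N m; "gripper_width": opening from 0.0 (shut) to 1.0 (fully open).
Only numpy, scipy, OpenCV 4.12 (cv2) and the standard library are available. Lean on these libraries where they do the work, as an engineer would, in place of code of your own. Each camera call takes 0.05 s, during which the arm holds its last target.

## Working session

There is one attempt and no reset: what is moved stays moved. The work goes in short steps, Python scripts to look and compute and a tool call to move; the robot and the scene stay as the last step left them, time stands still between calls to the robot, and variables do not carry over. Pictures are saved under pics/ and viewed, and the job is handed in when it is done.

Besides the shell and the picture viewer there is one more tool, called after "Call:" as name(argument=value, ...) on one line, values as JSON. drive_tool: Moves the arm, as the interface text tells. Its arguments: {"type":"object","properties":{"slide":{"type":"array"},"turn":{"type":"array"},"gripper":{"type":"array"},"squeeze":{"type":"number"}},"required":["slide","turn","gripper"]}

```bash
ls; mkdir -p pics
python3 - <<'E'
from station import bot
import cv2
print(bot.get_obs(), bot.hold_point_z)
for n in ("side","top","wrist"):
    c=bot.read_camera(n)
    cv2.imwrite(f"pics/{n}0.png",c["color"][:,:,::-1])
    print(n,c["fovy"],c["cx"],c["cy"],c["R"],c["t"])
E
```

```text
pics
{'t': 0.0, 'q': array([ 1.21890081,  0.47782095,  0.02234068,  1.55647814, -0.01149143,
        1.10928963, -0.08311559]), 'joint_vel': array([-0.0009748 , -0.00200011, -0.00036897, -0.00069653,  0.00023443,
       -0.00051601, -0.00132959]), 'joint_torque': array([ 2.18251921e-05, -5.96464741e+01,  1.60782550e+00, -2.81199610e+01,
        1.23818233e-02,  9.36430326e-03, -1.97841683e-05]), 'eef_pos': array([ 0.1627719 , -0.65445717,  0.23030049]), 'tool_rot': array([ 0.55653867,  0.43585334,  0.55764041, -0.43512498]), 'contact_force': array([-0.16257416,  1.2513757 , -0.47112201]), 'torque': array([ 0.02064111, -0.00089254,  0.0373958 ]), 'gripper_width': 0.9982601935158945} 0.0187
side 57.981641480345985 280.4512543319521 209.08019940520114 [[ 0.96913644  0.24629809 -0.01057374]
 [ 0.13850992 -0.579489   -0.80312359]
 [-0.20393517  0.77687177 -0.59571864]] [-0.61967165 -0.03093757  1.54836345]
top 55.34669840861813 282.9076233237535 208.0431102035969 [[ 0.0023794  -0.99999114  0.0034736 ]
 [-0.98476558 -0.00294711 -0.1738622 ]
 [ 0.1738709  -0.003007   -0.98476386]] [-0.01095784  0.62835829  1.3284458 ]
wrist 63.88933241363624 284.16160233982487 210.9560217811602 [[ 0.24072492 -0.97059178 -0.00176411]
 [-0.92588981 -0.23018249  0.29957316]
 [-0.29116931 -0.07048135 -0.9540717 ]] [-0.67473764 -0.0379308   0.3789777 ]
```

View pics/top0.png

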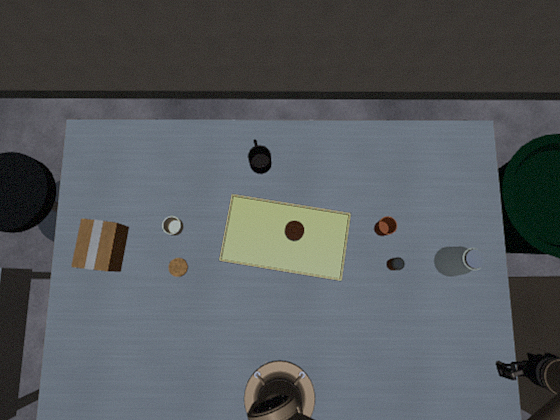

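View pics/side0.png

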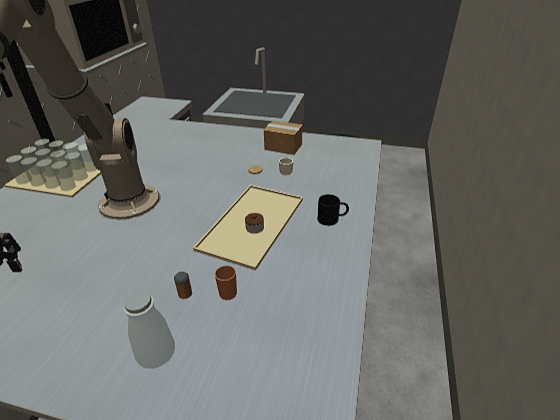

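View pics/wrist0.png

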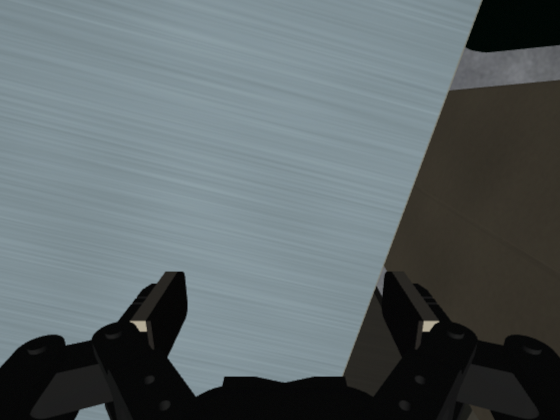

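```bash
cat > h.py <<'E'
from station import bot
import cv2, numpy as np
from scipy.spatial.transform import Rotation as Rn
def cam(n,save=None):
    c=bot.read_camera(n)
    if save: cv2.imwrite(f"pics/{save}.png",c["color"][:,:,::-1])
    c["f"]=c["color"].shape[0]/2/np.tan(np.radians(c["fovy"])/2)
    c["C"]=-c["R"].T@c["t"]; return c
def ray(c,u,v): 
    d=c["R"].T@np.array([(u-c["cx"])/c["f"],(v-c["cy"])/c["f"],1.]); return d/np.linalg.norm(d)
def plane(c,u,v,z):
    d=ray(c,u,v); return c["C"]+d*(z-c["C"][2])/d[2]
def proj(c,X):
    p=c["R"]@np.asarray(X,float)+c["t"]; return c["cx"]+c["f"]*p[0]/p[2], c["cy"]+c["f"]*p[1]/p[2]
def tool():
    o=bot.get_obs(); q=o["tool_rot"]; R=Rn.from_quat([q[1],q[2],q[3],q[0]]); return o["eef_pos"],R,o
E
python3 - <<'E'
from h import *
c=cam("top"); im=c["color"]; 
p,R,o=tool(); print(R.as_matrix().round(3))
s=cv2.resize(im[180:290,150:430],None,fx=2.8,fy=2.8,interpolation=cv2.INTER_NEAREST); cv2.imwrite("pics/topz.png",s[:,:,::-1])
hsv=cv2.cvtColor(im,cv2.COLOR_RGB2HSV)
for n,(u,v) in dict(tray=(260,220),cup=(172,229),cupr=(172,219),coast=(178,267),jar=(294,230),tumb=(386,222),shak=(399,264),counter=(210,300)).items(): print(n,hsv[v,u],im[v,u])
m=((hsv[...,0]>24)&(hsv[...,0]<38)&(hsv[...,1]>60)&(hsv[...,2]>60)).astype(np.uint8)
cs,_=cv2.findContours(m,cv2.RETR_EXTERNAL,cv2.CHAIN_APPROX_NONE)
t=max(cs,key=cv2.contourArea); r=cv2.minAreaRect(t); print(r)
for b in cv2.boxPoints(r): print(plane(c,*b,0.018).round(4))
for n,u,v,z in [("coast",178,267,.01),("cup",172,226,.06),("jar",294,230,.05),("tumb",389,225,.09),("shak",399,264,.085)]: print(n,plane(c,u,v,z).round(4))
E
```

```text
[[-0.     0.97   0.241]
 [ 0.001  0.241 -0.97 ]
 [-1.    -0.    -0.001]]
tray [ 35  62 173] [166 173 131]
cup [ 69  10 172] [165 172 167]
cupr [18 61 71] [71 64 54]
coast [ 16 124 125] [125  97  64]
jar [  8 127  70] [70 44 35]
tumb [ 10 192  53] [53 26 13]
shak [114  40  63] [53 55 63]
counter [107  42 129] [108 117 129]
((287.047607421875, 226.84255981445312), (121.41177368164062, 46.9598388671875), 8.695501327514648)
[0.5177 0.1981 0.018 ]
[0.6836 0.1774 0.018 ]
[ 0.6185 -0.2493  0.018 ]
[ 0.4551 -0.2202  0.018 ]
coast [0.4272 0.3547 0.01  ]
cup [0.5642 0.369  0.06  ]
jar [ 0.5528 -0.0476  0.05  ]
tumb [ 0.5657 -0.3641  0.09  ]
shak [ 0.4367 -0.3928  0.085 ]
```

View pics/topz.png

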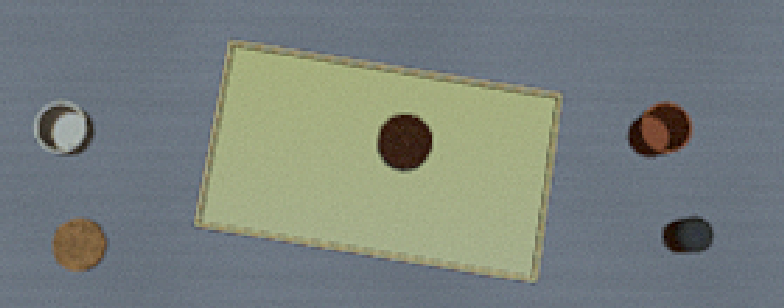

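Run:
```python
from h import *
c=cam("top"); im=c["color"]; 
hsv=cv2.cvtColor(cv2.GaussianBlur(im,(3,3),0),cv2.COLOR_RGB2HSV)
a=im.astype(int); m=((a[...,0]-a[...,2])>2).astype(np.uint8)
m=cv2.morphologyEx(m,cv2.MORPH_OPEN,np.ones((3,3),np.uint8)); 
cs,_=cv2.findContours(m,cv2.RETR_EXTERNAL,cv2.CHAIN_APPROX_NONE)
for k in cs:
    A=cv2.contourArea(k)
    if 60<A<12000:
        (u,v),(w,h),an=cv2.minAreaRect(k); print(round(u,1),round(v,1),round(w,1),round(h,1),A)
        if A>6000:
            B=np.array([plane(c,*p[0],0.018)[:2] for p in k]).astype(np.float32)
            r=cv2.minAreaRect(B); print(r); print(cv2.boxPoints(r))
            # line fits per side
            P=B-np.array(r[0])
            bx=cv2.boxPoints(r)
            for i in range(4):
                p,q=bx[i],bx[(i+1)%4]; L=np.linalg.norm(q-p); d=(q-p)/L; n=np.array([-d[1],d[0]])
                s=(B-p)@d; e=(B-p)@n; S=B[(abs(e)<.012)&(s>.03)&(s<L-.03)]
                l=cv2.fitLine(S,cv2.DIST_HUBER,0,.001,.001).ravel(); print("line",np.arctan2(l[1],l[0]).round(4),l[2:],len(S))
# jar lid
d=cv2.inRange(cv2.cvtColor(im,cv2.COLOR_RGB2GRAY),0,80); d[:,:275]=0; d[:,315:]=0; d[:210]=0;d[250:]=0
cs,_=cv2.findContours(d,cv2.RETR_EXTERNAL,cv2.CHAIN_APPROX_NONE); k=max(cs,key=cv2.contourArea); e=cv2.minEnclosingCircle(k);print("jar",e,plane(c,*e[0],.048))
```

```text
279.0 390.0 58.0 70.0 3298.5
535.5 389.0 60.0 47.0 1646.5
534.9 318.5 84.3 50.2 3649.0
177.5 267.0 18.0 19.0 271.5
110.9 246.9 26.9 50.5 1226.5
167.4 224.2 7.9 15.2 66.5
82.4 242.9 14.1 51.1 634.5
385.0 225.5 19.0 22.0 315.5
285.6 236.5 124.9 69.2 8323.0
((0.5351080298423767, -0.01784016191959381), (0.43225914239883423, 0.24269163608551025), 80.84505462646484)
[[ 0.38092068 -0.21190988]
 [ 0.62052083 -0.2505233 ]
 [ 0.6892954   0.17622955]
 [ 0.44969523  0.21484298]]
line -0.1555 [ 0.49957216 -0.22885105] 52
line 1.4114 [0.6600076  0.00581221] 103
line -0.1608 [0.56869936 0.19394314] 50
line 1.4097 [ 0.41555318 -0.00592873] 107
jar ((293.8986511230469, 230.31080627441406), 9.751677513122559) [ 0.55197339 -0.04728086  0.048     ]
```

Call:
drive_tool(slide=[[24,42,10],[48,84,20],[72,126,30],[96,168,40],[120,210,50],[144,252,60],[168,294,70],[192,336,80],[216,378,90],[240,420,100]], turn=[[0,0,0.1],[0,0,0.2],[0,0,0.3],[0,0,0.4],[0,0,0.5],[0,0,0.6],[0,0,0.7],[0,0,0.8],[0,0,0.9],[0,0,1.0]], gripper=[1,1,1,1,1,1,1,1,1,1], squeeze=40)

```text
t: 1.25
eef_pos: [0.4034, -0.233, 0.3315]
tool_rot: [0.698, 0.114, 0.698, -0.114]
contact_force: [0.1, 0.1, -0.7]
gripper_width: 1.001
```

Call:
drive_tool(slide=[[12,46,15],[24,92,30],[36,138,50],[47,183,68],[47,183,68],[47,183,68]], turn=[[0,0,0.04],[0,0,0.08],[0,0,0.12],[0,0,0.165],[0,0,0.165],[0,0,0.165]], gripper=[1,1,1,1,1,1])

```text
t: 1.85
eef_pos: [0.4507, -0.0488, 0.4]
tool_rot: [0.705, 0.054, 0.705, -0.055]
contact_force: [0.2, -1.3, 0.7]
gripper_width: 1.001
```

Run:
```python
from h import *
c=cam("wrist","w1"); p,R,o=tool(); print(p,R.as_matrix().round(3), c["C"], c["R"].round(3))
```

```text
[ 0.45011457 -0.05041674  0.39927159] [[-0.001  0.158  0.988]
 [-0.001  0.988 -0.158]
 [-1.    -0.001 -0.   ]] [0.46302146 0.02622464 0.54124717] [[ 0.988 -0.155  0.   ]
 [-0.148 -0.942  0.3  ]
 [-0.046 -0.296 -0.954]]
```

View pics/w1.png

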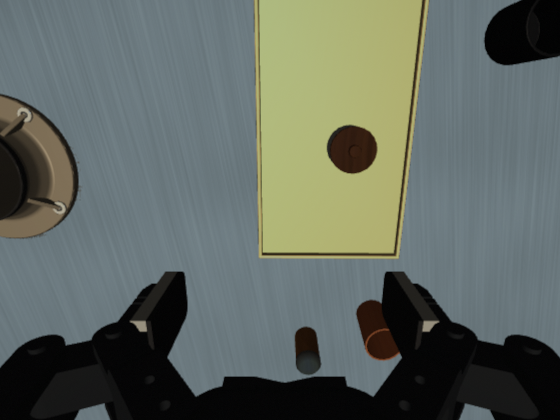

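Run:
```python
from h import *
c=cam("wrist"); im=c["color"]; a=im.astype(int)
m=((a[...,0]-a[...,2])>25).astype(np.uint8); m[:,:200]=0; m[265:]=0
cs,_=cv2.findContours(m,cv2.RETR_EXTERNAL,cv2.CHAIN_APPROX_NONE); k=max(cs,key=cv2.contourArea)
B=np.array([p[0] for p in k if 2<p[0][1]]); 
W=np.array([plane(c,*p,0.018)[:2] for p in B])
L=W[(B[:,0]<270)&(B[:,1]<245)]; Rr=W[(B[:,0]>395)&(B[:,1]<245)]; E=W[(B[:,1]>250)&(B[:,0]>270)&(B[:,0]<390)]
for n,S in(("near",L),("far",Rr),("right",E)):
    l=cv2.fitLine(S.astype(np.float32),cv2.DIST_HUBER,0,.001,.001).ravel(); print(n,np.arctan2(l[1],l[0]),l[2:],len(S))
g=cv2.inRange(cv2.cvtColor(im,cv2.COLOR_RGB2GRAY),0,90); g[:100]=0;g[200:]=0;g[:,:300]=0;g[:,398:]=0
cs,_=cv2.findContours(g,cv2.RETR_EXTERNAL,cv2.CHAIN_APPROX_NONE); k=max(cs,key=cv2.contourArea); e=cv2.fitEllipse(k);print(e,cv2.boundingRect(k),plane(c,*e[0],.048),plane(c,*e[0],.05))
ends=[plane(c,e[0][0]+s*e[1][0]/2,e[0][1],.048) for s in(-1,1)];print(np.linalg.norm(ends[0]-ends[1]))
s=cv2.resize(im[100:200,300:420],None,fx=6,fy=6); cv2.imwrite("pics/jar.png",s[:,:,::-1])
```

```text
near 1.4093081 [ 0.41657257 -0.00114535] 242
far 1.4110134 [ 0.65568644 -0.0063676 ] 256
right -0.15830132 [ 0.49386224 -0.22990057] 119
((352.2809143066406, 147.25563049316406), (46.78595733642578, 49.181087493896484), 108.87828826904297) (328, 124, 50, 48) [ 0.55042493 -0.04850805  0.048     ] [ 0.55006967 -0.0482114   0.05      ]
0.06766021938769076
```

View pics/jar.png

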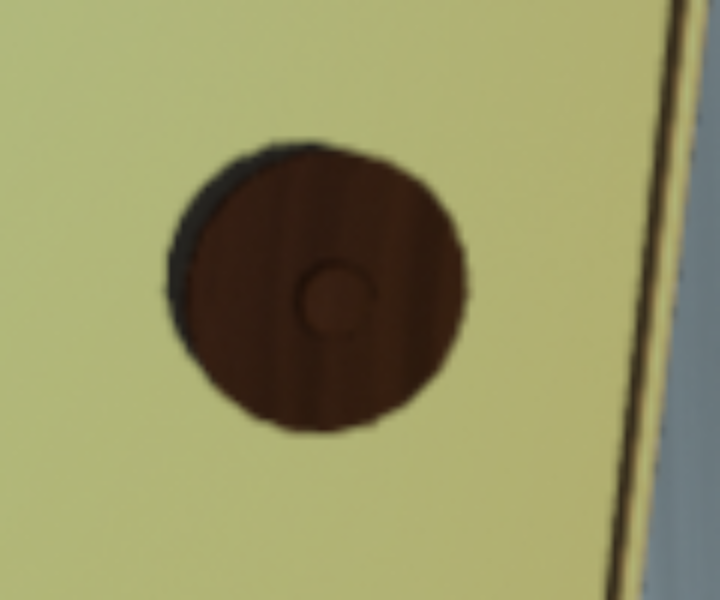

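Run:
```python
from h import *
c=cam("wrist")
print(plane(c,354.5,148.5,.055),plane(c,356.2,149.8,.065))
c=cam("top")
print(plane(c,293.9,230.3,.055))
```

```text
[ 0.55149856 -0.05063316  0.055     ] [ 0.55184158 -0.0512772   0.065     ]
[ 0.5511716  -0.04707002  0.055     ]
```

Call:
drive_tool(slide=[[-2,44,-20],[-4,88,-40],[-6,132,-60],[-8,176,-80],[-10,220,-100],[-12,264,-120],[-14,308,-140],[-17,352,-160],[-20,390,-180],[-22,403,-200]], turn=[[0,0,0],[0,0,0],[0,0,0],[0,0,0],[0,0,0],[0,0,0],[0,0,0],[0,0,0],[0,0,0],[0,0,0]], gripper=[1,1,1,1,1,1,1,1,1,1])

```text
t: 3.05
eef_pos: [0.4269, 0.3545, 0.1973]
tool_rot: [0.704, 0.057, 0.706, -0.056]
contact_force: [0.0, -0.6, -0.8]
gripper_width: 1.002
```

Run:
```python
from h import *
c=cam("wrist","w2"); p,R,o=tool(); print(p,R.as_matrix().round(3),o["q"].round(2))
im=c["color"]; hsv=cv2.cvtColor(im,cv2.COLOR_RGB2HSV)
m=cv2.inRange(hsv,(8,80,70),(25,255,255))
cs,_=cv2.findContours(m,cv2.RETR_EXTERNAL,cv2.CHAIN_APPROX_NONE)
for k in cs:
    if cv2.contourArea(k)>800: e=cv2.fitEllipse(k); print(e,plane(c,*e[0],.009).round(4),cv2.boundingRect(k))
```

```text
[0.42540229 0.35345844 0.19417421] [[-0.007  0.157  0.987]
 [-0.001  0.988 -0.157]
 [-1.    -0.002 -0.007]] [-0.15  0.44 -0.84  1.84  0.37  1.03 -1.29]
((284.3244934082031, 183.4766845703125), (63.159523010253906, 63.7681770324707), 88.47093200683594) [0.4272 0.356  0.009 ] (252, 152, 65, 64)
```

View pics/w2.png

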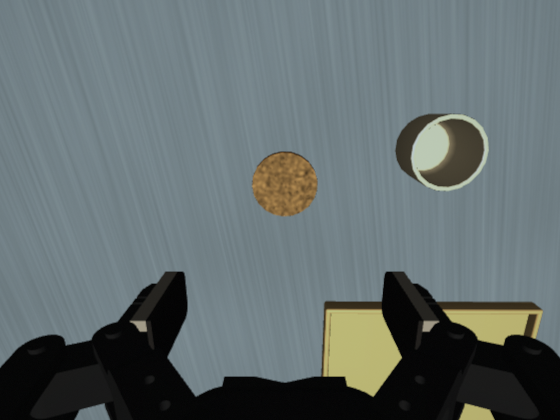

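Call:
drive_tool(slide=[[2,3,-30],[2,3,-75],[2,3,-120],[2,3,-150],[2,3,-165],[2,3,-172],[2,3,-174],[2,3,-174]], turn=[[0,-0.007,0],[0,-0.007,0],[0,-0.007,0],[0,-0.007,0],[0,-0.007,0],[0,-0.007,0],[0,-0.007,0],[0,-0.007,0]], gripper=[0.88,0.88,0.88,0.88,0.88,0.88,0.88,0.88])

```text
t: 3.9
eef_pos: [0.4283, 0.3569, 0.0213]
tool_rot: [0.705, 0.056, 0.704, -0.056]
contact_force: [0.1, 0.4, 0.8]
gripper_width: 0.88
```

Run:
```python
from h import *
c=cam("wrist","w3"); p,R,o=tool(); print(p,R.as_matrix().round(3),o["contact_force"],o["gripper_width"])
im=c["color"]; hsv=cv2.cvtColor(im,cv2.COLOR_RGB2HSV)
m=cv2.inRange(hsv,(8,80,70),(25,255,255))
cs,_=cv2.findContours(m,cv2.RETR_EXTERNAL,cv2.CHAIN_APPROX_NONE)
for k in cs:
    if cv2.contourArea(k)>800: e=cv2.fitEllipse(k); print(e,plane(c,*e[0],.009).round(4),cv2.boundingRect(k))
```

```text
[0.4283163 0.357065  0.0215669] [[ 0.002  0.158  0.987]
 [ 0.     0.987 -0.158]
 [-1.     0.001  0.002]] [-0.56434564  0.86785903  0.00550632] 0.8796485381285204
((281.23968505859375, 264.01678466796875), (116.0812759399414, 127.78948974609375), 90.24105834960938) [0.4274 0.3568 0.009 ] (217, 206, 129, 117)
```

View pics/w3.png

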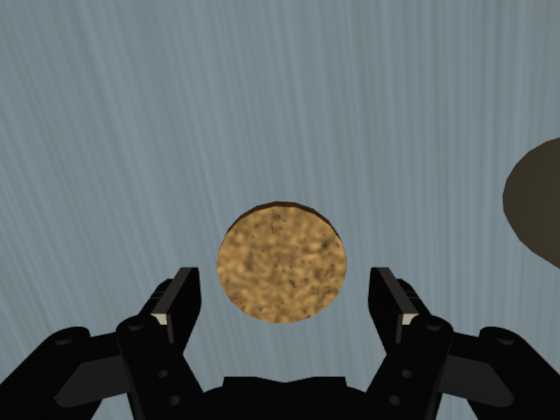

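Call:
drive_tool(slide=[[-1,0,-8],[-1,0,-14],[-1,0,-18],[-1,0,-20],[-1,0,-22],[-1,0,-22]], turn=[[0,0,0],[0,0,0],[0,0,0],[0,0,0],[0,0,0],[0,0,0]], gripper=[0.88,0.88,0.88,0.88,0.88,0.88])

```text
t: 4.55
eef_pos: [0.4271, 0.357, -0.0007]
tool_rot: [0.705, 0.056, 0.704, -0.056]
contact_force: [0.2, -0.1, 0.9]
gripper_width: 0.883
```

Call:
drive_tool(slide=[[0,0,-1],[0,0,-2],[0,0,-3],[0,0,-4],[0,0,-4]], turn=[[0,0,0],[0,0,0],[0,0,0],[0,0,0],[0,0,0]], gripper=[0.88,0.88,0.88,0.88,0.88])

```text
t: 5.05
eef_pos: [0.4271, 0.3569, -0.0049]
tool_rot: [0.705, 0.056, 0.704, -0.056]
contact_force: [0.4, 0.2, 0.6]
gripper_width: 0.881
```

Run:
```python
from h import *
c=cam("wrist","w4"); p,R,o=tool(); print(p,o["contact_force"],o["gripper_width"])
```

```text
[ 0.42711473  0.35698414 -0.00478562] [0.84189469 0.80125043 1.31143475] 0.8780743143325799
```

View pics/w4.png

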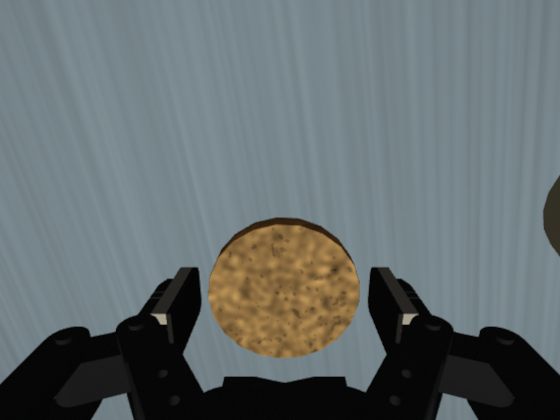

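Call:
drive_tool(slide=[[0,0,-1],[0,0,-2],[0,0,-2]], turn=[[0,0,0],[0,0,0],[0,0,0]], gripper=[0.88,0.88,0.88])

```text
t: 5.4
eef_pos: [0.4271, 0.3569, -0.0069]
tool_rot: [0.705, 0.056, 0.705, -0.056]
contact_force: [-0.6, 0.3, 0.5]
gripper_width: 0.877
```

Call:
drive_tool(slide=[[0,0,0],[0,0,0],[0,0,0],[0,0,0],[0,0,0]], turn=[[0,0,0],[0,0,0],[0,0,0],[0,0,0],[0,0,0]], gripper=[0.84,0.8,0.76,0.72,0.7], squeeze=25)

```text
t: 5.9
eef_pos: [0.4268, 0.3573, -0.0061]
tool_rot: [0.705, 0.056, 0.704, -0.056]
contact_force: [-1.8, -2.4, 7.6]
gripper_width: 0.759
```

Call:
drive_tool(slide=[[0,0,0],[0,0,2],[0,0,6],[0,0,20],[0,0,40],[0,0,60],[0,0,60]], turn=[[0,0,0],[0,0,0],[0,0,0],[0,0,0],[0,0,0],[0,0,0],[0,0,0]], gripper=[0.7,0.7,0.7,0.7,0.7,0.7,0.7])

```text
t: 6.6
eef_pos: [0.4282, 0.3589, 0.0572]
tool_rot: [0.707, 0.057, 0.703, -0.055]
contact_force: [0.4, 0.1, -0.3]
gripper_width: 0.758
```

Run:
```python
from h import *
c=cam("wrist","w5"); p,R,o=tool(); print(p,o["contact_force"],o["gripper_width"])
```

```text
[0.42772419 0.35803978 0.0557512 ] [ 2.90248491e-01 -6.38971265e-01  1.32321833e-04] 0.7567455418503312
```

View pics/w5.png

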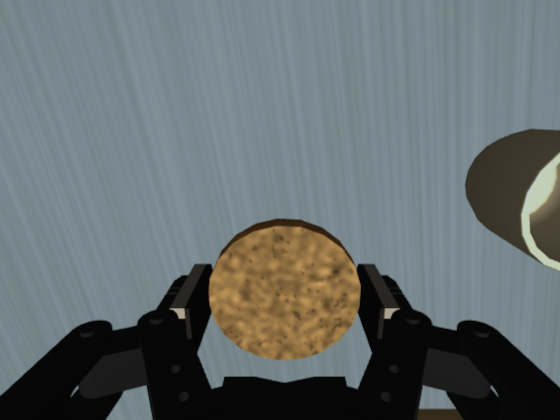

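Call:
drive_tool(slide=[[4,-15,25],[12,-55,50],[21,-100,65],[31,-145,70],[41,-190,70],[51,-235,70],[60,-280,70],[70,-325,70],[79,-370,70],[88,-410,70]], turn=[[0,0,0],[0,0,0],[0,0,0],[0,0,0],[0,0,0],[0,0,0],[0,0,0],[0,0,0],[0,0,0],[0,0,0]], gripper=[0.7,0.7,0.7,0.7,0.7,0.7,0.7,0.7,0.7,0.7])

```text
t: 7.65
eef_pos: [0.5152, -0.0547, 0.1252]
tool_rot: [0.706, 0.057, 0.704, -0.056]
contact_force: [1.0, 0.1, -0.4]
gripper_width: 0.757
```

Call:
drive_tool(slide=[[10,-40,0],[18,-75,0],[21,-90,0],[21,-92,0],[21,-92,0]], turn=[[0,0,0],[0,0,0],[0,0,0],[0,0,0],[0,0,0]], gripper=[0.7,0.7,0.7,0.7,0.7])

```text
t: 8.15
eef_pos: [0.5358, -0.1452, 0.1249]
tool_rot: [0.706, 0.057, 0.704, -0.055]
contact_force: [-0.5, 0.6, -1.1]
gripper_width: 0.758
```

Run:
```python
from h import *
c=cam("wrist","w6"); p,R,o=tool(); print(p,R.as_matrix().round(4),o["contact_force"],o["gripper_width"])
```

```text
[ 0.53586799 -0.14443583  0.12511767] [[ 0.0022  0.1564  0.9877]
 [ 0.0026  0.9877 -0.1565]
 [-1.      0.0029  0.0018]] [ 0.16068194 -0.04771824 -0.90168928] 0.7607246841590868
```

View pics/w6.png

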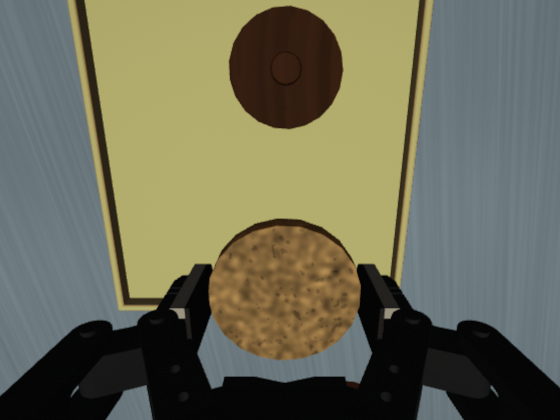

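Run:
```python
from h import *
c=cam("wrist"); p,R,o=tool()
im=c["color"]; 
g=cv2.inRange(cv2.cvtColor(im,cv2.COLOR_RGB2GRAY),0,90); g[:2]=0;g[145:]=0;g[:,:200]=0;g[:,370:]=0
cs,_=cv2.findContours(g,cv2.RETR_EXTERNAL,cv2.CHAIN_APPROX_NONE); k=max(cs,key=cv2.contourArea); e=cv2.fitEllipse(k);print(e)
hsv=cv2.cvtColor(im,cv2.COLOR_RGB2HSV); m=cv2.inRange(hsv,(8,80,75),(22,255,255));m[:195]=0
cs,_=cv2.findContours(m,cv2.RETR_EXTERNAL,cv2.CHAIN_APPROX_NONE); k=max(cs,key=cv2.contourArea); f=cv2.fitEllipse(k);print(f)
for z in (.052,.056): 
  j=plane(c,*e[0],z); print(j)
j=plane(c,*e[0],.055)
k=plane(c,*f[0],p[2]+.016); print("coaster",k,p)
ty=np.array([.159,.987]); tx=np.array([.987,-.159])
print((k-j)[:2]@ty,(k-j)[:2]@tx)
```

```text
((285.6903381347656, 68.54661560058594), (112.15682220458984, 120.990478515625), 1.2287074327468872)
((284.0412292480469, 292.11700439453125), (133.2523651123047, 151.40769958496094), 89.58484649658203)
[ 0.55265139 -0.04901182  0.052     ]
[ 0.55256794 -0.04940255  0.056     ]
coaster [ 0.53651657 -0.14375189  0.14125294] [ 0.53593775 -0.14419808  0.12525294]
-0.09577470000698611 -0.0008462142163942537
```

Call:
drive_tool(slide=[[1,-1,-35],[1,-1,-75],[1,-1,-105],[1,-1,-115],[1,-1,-118],[1,-1,-120],[1,-1,-121],[1,-1,-122],[1,-1,-122]], turn=[[0,0,0],[0,0,0],[0,0,0],[0,0,0],[0,0,0],[0,0,0],[0,0,0],[0,0,0],[0,0,0]], gripper=[0.7,0.7,0.7,0.7,0.7,0.7,0.7,0.7,0.7])

```text
t: 9.15
eef_pos: [0.5374, -0.1454, 0.004]
tool_rot: [0.706, 0.056, 0.704, -0.055]
contact_force: [0.5, -0.2, 0.3]
gripper_width: 0.758
```

Call:
drive_tool(slide=[[0,0,-1],[0,0,-2],[0,0,-3],[0,0,-3]], turn=[[0,0,0],[0,0,0],[0,0,0],[0,0,0]], gripper=[0.7,0.7,0.7,0.7])

```text
t: 9.55
eef_pos: [0.5373, -0.1454, 0.0008]
tool_rot: [0.706, 0.056, 0.704, -0.055]
contact_force: [-0.4, -0.6, -0.6]
gripper_width: 0.756
```

Call:
drive_tool(slide=[[0,0,-0.5],[0,0,-1],[0,0,-1.5],[0,0,-1.5]], turn=[[0,0,0],[0,0,0],[0,0,0],[0,0,0]], gripper=[0.7,0.7,0.7,0.7])

```text
t: 9.95
eef_pos: [0.5373, -0.1454, -0.0]
tool_rot: [0.706, 0.056, 0.704, -0.055]
contact_force: [-2.1, 0.5, 6.9]
gripper_width: 0.759
```

Call:
drive_tool(slide=[[0,0,0],[0,0,0],[0,0,0],[0,0,1],[0,0,5],[0,0,20],[0,0,60],[0,0,100],[0,0,130],[0,0,130]], turn=[[0,0,0],[0,0,0],[0,0,0],[0,0,0],[0,0,0],[0,0,0],[0,0,0],[0,0,0],[0,0,0],[0,0,0]], gripper=[0.8,0.88,0.92,0.92,0.92,1,1,1,1,1])

```text
t: 10.95
eef_pos: [0.5404, -0.1455, 0.1355]
tool_rot: [0.709, 0.055, 0.701, -0.055]
contact_force: [0.4, -0.1, -0.9]
gripper_width: 1.0
```

```bash
cat > m.py <<'E'
from h import *
import sys
ty=np.array([.159,.987]); tx=np.array([.987,-.159])
def coaster(c,z,vmin=0):
    im=c["color"]; hsv=cv2.cvtColor(im,cv2.COLOR_RGB2HSV); m=cv2.inRange(hsv,(8,80,75),(22,255,255));m[:vmin]=0
    cs,_=cv2.findContours(m,cv2.RETR_EXTERNAL,cv2.CHAIN_APPROX_NONE); k=max(cs,key=cv2.contourArea); f=cv2.fitEllipse(k); print(f); return plane(c,*f[0],z)
E
python3 - <<'E'
from m import *
c=cam("wrist","w7"); p,R,o=tool(); print(p,R.as_matrix().round(4),o["contact_force"],o["gripper_width"])
im=c["color"]
g=cv2.inRange(cv2.cvtColor(im,cv2.COLOR_RGB2GRAY),0,90); g[:2]=0;g[145:]=0;g[:,:200]=0;g[:,370:]=0
cs,_=cv2.findContours(g,cv2.RETR_EXTERNAL,cv2.CHAIN_APPROX_NONE); k=max(cs,key=cv2.contourArea); e=cv2.fitEllipse(k);print(e)
j=plane(c,*e[0],.055); k=coaster(c,.016,145); print(j,k,(k-j)[:2]@ty,(k-j)[:2]@tx)
E
```

```text
[ 0.53892594 -0.14562171  0.13309832] [[ 8.100e-03  1.562e-01  9.877e-01]
 [-3.000e-04  9.877e-01 -1.562e-01]
 [-1.000e+00  1.000e-03  8.000e-03]] [-0.52793598 -0.48279242 -0.52991239] 0.9991341046103416
((276.73992919921875, 69.5608901977539), (107.12159729003906, 115.42771911621094), 177.4394989013672)
((278.5075378417969, 205.51409912109375), (76.25228118896484, 79.3497543334961), 90.48754119873047)
[ 0.55259581 -0.0493591   0.055     ] [ 0.53763003 -0.14615429  0.016     ] -0.09791641702780703 0.0006192105688836907
```

View pics/w7.png

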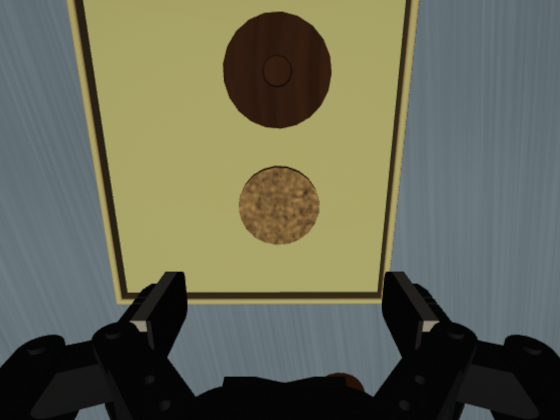

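Call:
drive_tool(slide=[[4,-20,30],[8,-60,60],[13,-105,80],[18,-150,87],[23,-190,87],[27,-215,87],[27,-218,87],[27,-218,87]], turn=[[0,0,0],[0,-0.008,0],[0,-0.008,0],[0,-0.008,0],[0,-0.008,0],[0,-0.008,0],[0,-0.008,0],[0,-0.008,0]], gripper=[1,1,1,1,1,1,1,1])

```text
t: 11.8
eef_pos: [0.5652, -0.3637, 0.2189]
tool_rot: [0.71, 0.057, 0.7, -0.055]
contact_force: [0.3, 1.1, -0.6]
gripper_width: 0.997
```

Run:
```python
from m import *
c=cam("wrist","w8"); p,R,o=tool(); print(p,R.as_matrix().round(4))
im=c["color"]; hsv=cv2.cvtColor(im,cv2.COLOR_RGB2HSV)
for (u,v) in [(284,200),(284,230),(260,210),(300,180)]: print(hsv[v,u])
print([proj(c,[0.566,-0.364,z]) for z in(0,.09)])
```

```text
[ 0.56564351 -0.36228066  0.21926883] [[ 0.0149  0.1552  0.9878]
 [ 0.0014  0.9879 -0.1552]
 [-0.9999  0.0037  0.0145]]
[ 10 178  96]
[ 10 183  95]
[  9 190  47]
[ 10 162 143]
[(np.float64(281.71331237248717), np.float64(179.3656375677818)), (np.float64(282.4023239408199), np.float64(201.60542846991248))]
```

View pics/w8.png

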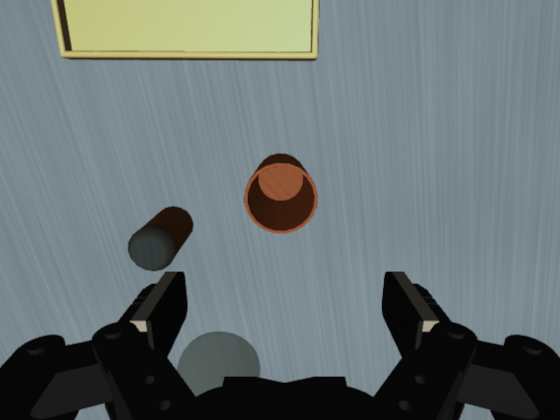

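Run:
```python
from m import *
c=cam("wrist"); p,R,o=tool()
im=c["color"]; hsv=cv2.cvtColor(im,cv2.COLOR_RGB2HSV)
m=cv2.inRange(hsv,(4,120,30),(16,255,255)); m[:150]=0;m[245:]=0;m[:,:230]=0;m[:,335:]=0
cs,_=cv2.findContours(m,cv2.RETR_EXTERNAL,cv2.CHAIN_APPROX_NONE); k=max(cs,key=cv2.contourArea); x,y,w,h=cv2.boundingRect(k); print(x,y,w,h)
u=x+w/2-.5; b=y+h
# rim: diameter w px horizontally; bottom edge b
for ctr in [(u,b-w/2*.96-.5),(281,198)]: print(ctr,plane(c,*ctr,.09))
print("shaker",plane(c,152,248,.085),"carafe",plane(c,218,373,.2))
t=cam("top"); print(plane(t,386.5+2.5,225.5,.09))
```

```text
245 155 72 80
(280.5, 199.94) [ 0.56517582 -0.36097407  0.09      ]
(281, 198) [ 0.56585248 -0.35938946  0.09      ]
shaker [ 0.44604737 -0.38761087  0.085     ] carafe [ 0.51677506 -0.42900159  0.2       ]
[ 0.56400471 -0.36405091  0.09      ]
```

Call:
drive_tool(slide=[[0,1,-30],[0,1,-70],[0,1,-110],[0,1,-145],[0,1,-170],[0,1,-183],[0,1,-188],[0,1,-188]], turn=[[0,0.015,0],[0,0.015,0],[0,0.015,0],[0,0.015,0],[0,0.015,0],[0,0.015,0],[0,0.015,0],[0,0.015,0]], gripper=[1,1,1,1,1,1,1,1])

```text
t: 12.75
eef_pos: [0.5666, -0.3599, 0.0324]
tool_rot: [0.705, 0.054, 0.705, -0.054]
contact_force: [0.8, -0.3, 0.0]
gripper_width: 1.001
```

Run:
```python
from m import *
c=cam("wrist","w9"); p,R,o=tool(); print(p,R.as_matrix().round(4),o["contact_force"])
```

```text
[ 0.56706228 -0.36032922  0.03316638] [[ 2.200e-03  1.531e-01  9.882e-01]
 [ 2.000e-04  9.882e-01 -1.531e-01]
 [-1.000e+00  5.000e-04  2.200e-03]] [ 0.13038165 -0.63484081 -0.36984874]
```

View pics/w9.png

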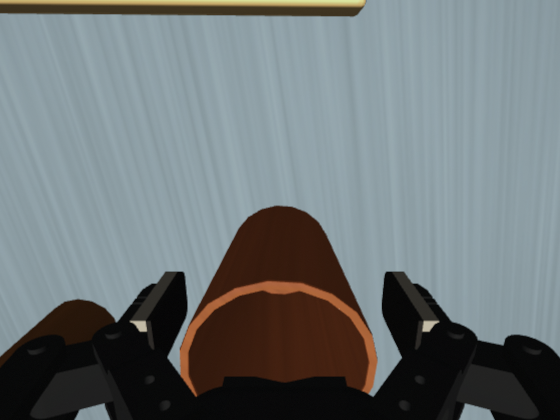

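Call:
drive_tool(slide=[[-2,0,0],[-2,0,0],[-2,0,0],[-2,0,0],[-2,0,0],[-2,0,0],[-2,0,0],[-2,0,0]], turn=[[0,0,0],[0,0,0],[0,0,0],[0,0,0],[0,0,0],[0,0,0],[0,0,0],[0,0,0]], gripper=[0.9,0.82,0.76,0.7,0.6,0.5,0.5,0.5], squeeze=30)

```text
t: 13.6
eef_pos: [0.5654, -0.3609, 0.0345]
tool_rot: [0.706, 0.054, 0.704, -0.055]
contact_force: [-2.2, -0.4, 5.9]
gripper_width: 0.706
```

Run:
```python
from m import *
c=cam("wrist","w10"); p,R,o=tool(); print(p,R.as_matrix().round(4),o["contact_force"],o["gripper_width"])
c2=cam("top","t10")
```

```text
[ 0.56544377 -0.36090098  0.03446379] [[ 3.100e-03  1.535e-01  9.881e-01]
 [-1.000e-03  9.881e-01 -1.535e-01]
 [-1.000e+00 -5.000e-04  3.200e-03]] [-1.0997706   0.36423178  7.41685998] 0.7115202339939428
```

View pics/w10.png

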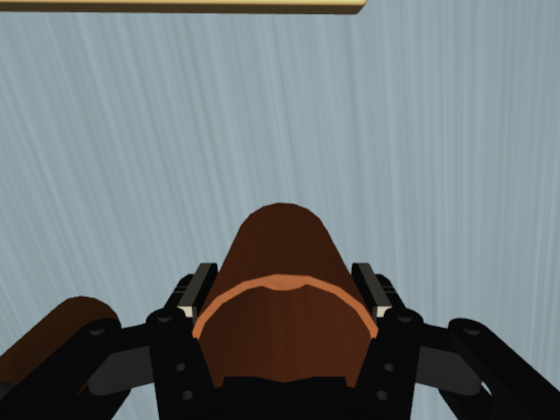

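Run:
```python
from m import *
c=cam("wrist"); p,R,o=tool()
a=plane(c,286,274,.09); b=plane(c,283,203,.0); print(p,a,b, "ctr",a[:2]-31*ty/1000,b[:2]-27*ty/1000)
```

```text
[ 0.56543216 -0.36090463  0.0344688 ] [ 0.57109974 -0.33112657  0.09      ] [ 0.56941026 -0.33590164  0.        ] ctr [ 0.56617074 -0.36172357] [ 0.56511726 -0.36255064]
```

Call:
drive_tool(slide=[[0,0,5],[0,0,20],[0,5,45],[-4,25,65],[-9,65,70],[-15,110,70],[-20,155,70],[-25,195,70],[-28,213,70],[-28,216,70]], turn=[[0,0,0],[0,0,0],[0,0,0],[0,0,0],[0,0,0],[0,0,0],[0,0,0],[0,0,0],[0,0,0],[0,0,0]], gripper=[0.5,0.5,0.5,0.5,0.5,0.5,0.5,0.5,0.5,0.5])

```text
t: 14.75
eef_pos: [0.5375, -0.1413, 0.1057]
tool_rot: [0.707, 0.052, 0.704, -0.053]
contact_force: [0.1, -0.5, -0.6]
gripper_width: 0.708
```

Run:
```python
from m import *
p,R,o=tool(); print(p,R.as_matrix().round(4),o["contact_force"],o["gripper_width"])
c=cam("wrist","w11");cam("side","s11")
```

```text
[ 0.53748044 -0.14132618  0.10574856] [[ 3.900e-03  1.482e-01  9.889e-01]
 [-5.000e-04  9.890e-01 -1.482e-01]
 [-1.000e+00  1.000e-04  4.000e-03]] [ 0.10493545 -0.45815125 -0.583307  ] 0.7076799517921467
```

View pics/w11.png

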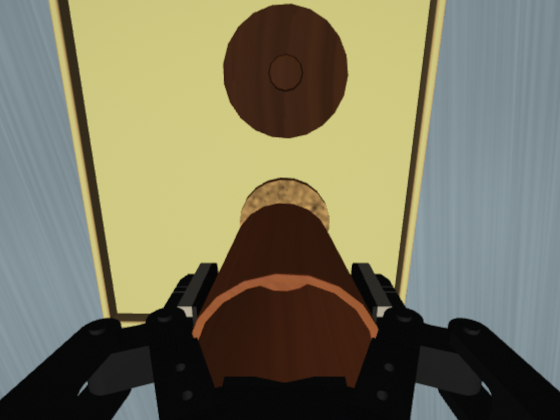

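View pics/s11.png

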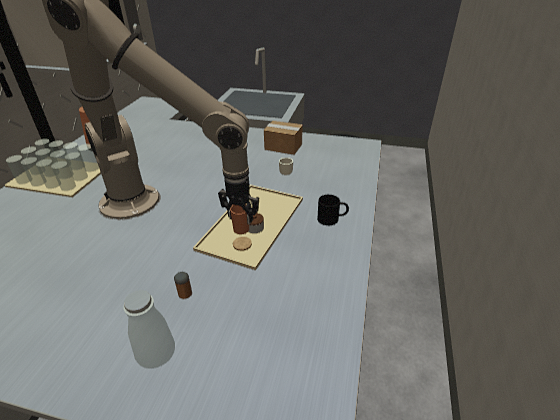

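Run:
```python
from m import *
c=cam("wrist"); p,R,o=tool()
im=c["color"]; hsv=cv2.cvtColor(im,cv2.COLOR_RGB2HSV)
s=cv2.resize(im[165:235,220:350],None,fx=6,fy=6); cv2.imwrite("pics/z11.png",s[:,:,::-1])
b=plane(c,283,203,p[2]-.0345)[:2]-.027*ty; k=plane(c,285,178.5,.014)[:2]-.033*ty
print(p,b,k)
for u in (241,328): print(plane(c,u,214,.016))
```

```text
[ 0.53783253 -0.14611922  0.10500386] [ 0.53753107 -0.14673823] [ 0.53821717 -0.1513081 ]
[ 0.5082875  -0.13911498  0.016     ]
[ 0.5701344 -0.1487807  0.016    ]
```

View pics/z11.png

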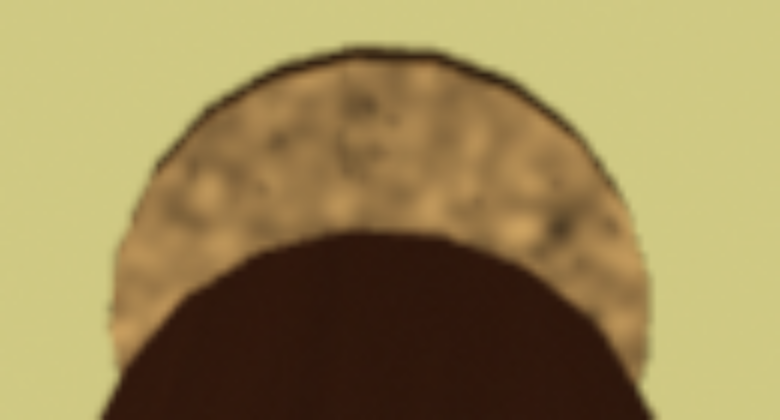

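Run:
```python
from m import *
c=cam("wrist"); p,R,o=tool()
b=plane(c,283,203.7,p[2]-.0345)[:2]-.027*ty; k=plane(c,285,174.7,.016)[:2]-.033*ty
print(p,R.as_matrix().round(4),b,k)
# all arc points of coaster: circle fit with known radius via lstsq
im=c["color"]; hsv=cv2.cvtColor(im,cv2.COLOR_RGB2HSV); m=cv2.inRange(hsv,(8,60,90),(21,255,255)); m[:165]=0; m[228:]=0; m[:,:225]=0;m[:,340:]=0
cs,_=cv2.findContours(m,cv2.RETR_EXTERNAL,cv2.CHAIN_APPROX_NONE); q=max(cs,key=cv2.contourArea)[:,0]
# top arc: min row per column
P=np.array([plane(c,u,q[q[:,0]==u][:,1].min(),.016)[:2] for u in range(q[:,0].min()+2,q[:,0].max()-1)])
from scipy.optimize import least_squares
print(least_squares(lambda x:np.hypot(*(P-x).T)-.033,k).x, least_squares(lambda x:np.hypot(*(P-x[:2]).T)-x[2],[*k,.033]).x)
```

```text
[ 0.53769822 -0.14671955  0.10473439] [[ 0.0034  0.1556  0.9878]
 [-0.002   0.9878 -0.1556]
 [-1.     -0.0014  0.0037]] [ 0.53746198 -0.14831178] [ 0.53867476 -0.14938135]
[ 0.53733046 -0.14824325] [ 0.53740705 -0.14772885  0.03255038]
```

Call:
drive_tool(slide=[[0,1,-15],[0,1,-32],[0,1,-44],[0,1,-48],[0,1,-50],[0,1,-51],[0,1,-52],[0,1,-52]], turn=[[0,0,0],[0,0,0],[0,0,0],[0,0,0],[0,0,0],[0,0,0],[0,0,0],[0,0,0]], gripper=[0.5,0.5,0.5,0.5,0.5,0.5,0.5,0.5])

```text
t: 15.75
eef_pos: [0.538, -0.1457, 0.0531]
tool_rot: [0.706, 0.054, 0.703, -0.056]
contact_force: [-0.4, -0.2, -2.5]
gripper_width: 0.703
```

Call:
drive_tool(slide=[[0,0,-0.5],[0,0,-1],[0,0,-1.5],[0,0,-1.5]], turn=[[0,0,0],[0,0,0],[0,0,0],[0,0,0]], gripper=[0.5,0.5,0.5,0.5])

```text
t: 16.15
eef_pos: [0.538, -0.1458, 0.0516]
tool_rot: [0.706, 0.054, 0.703, -0.056]
contact_force: [-0.4, -0.1, -1.5]
gripper_width: 0.705
```

Call:
drive_tool(slide=[[0,0,-0.5],[0,0,-1],[0,0,-1.5],[0,0,-2],[0,0,-2]], turn=[[0,0,0],[0,0,0],[0,0,0],[0,0,0],[0,0,0]], gripper=[0.5,0.5,0.5,0.5,0.5])

```text
t: 16.65
eef_pos: [0.538, -0.1459, 0.0504]
tool_rot: [0.706, 0.054, 0.703, -0.056]
contact_force: [-3.8, -0.1, 8.0]
gripper_width: 0.707
```

Run:
```python
from m import *
c=cam("wrist","w12"); p,R,o=tool(); print(p,R.as_matrix().round(4),o["contact_force"])
```

```text
[ 0.5380335  -0.14591043  0.05039502] [[ 0.0041  0.1557  0.9878]
 [-0.0031  0.9878 -0.1557]
 [-1.     -0.0025  0.0045]] [-2.72730531 -0.77040931  9.19000326]
```

View pics/w12.png

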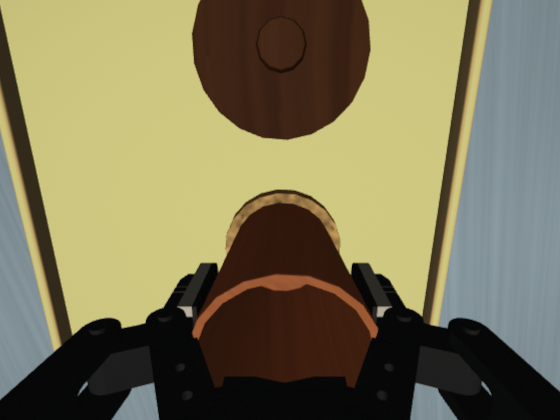

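Run:
```python
from m import *
c=cam("wrist"); im=c["color"]
s=cv2.resize(im[180:250,215:350],None,fx=5.5,fy=5.5); cv2.imwrite("pics/z12.png",s[:,:,::-1])
```

```text
(no output)
```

View pics/z12.png

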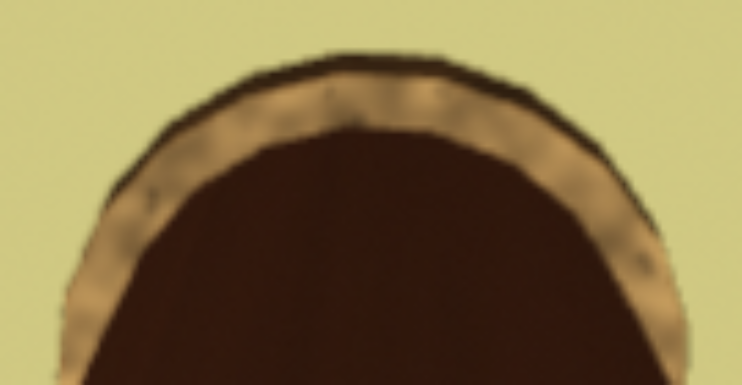

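Call:
drive_tool(slide=[[0,0,0],[0,0,0],[0,0,0],[0,0,0],[0,0,10],[0,0,40],[0,0,85],[0,0,130],[0,0,150],[0,0,150]], turn=[[0,0,0],[0,0,0],[0,0,0],[0,0,0],[0,0,0],[0,0,0],[0,0,0],[0,0,0],[0,0,0],[0,0,0]], gripper=[0.75,0.85,1,1,1,1,1,1,1,1])

```text
t: 17.75
eef_pos: [0.5403, -0.1459, 0.2047]
tool_rot: [0.709, 0.054, 0.701, -0.057]
contact_force: [0.0, 0.3, -0.4]
gripper_width: 0.999
```

Run:
```python
from m import *
p,R,o=tool(); print(p,R.as_matrix().round(4),o["q"].round(2))
c=cam("wrist","w13")
t=cam("side","s13")
```

```text
[ 0.54029383 -0.14593397  0.20468326] [[ 0.0108  0.1557  0.9877]
 [-0.0052  0.9878 -0.1557]
 [-0.9999 -0.0035  0.0115]] [ 0.76  0.41 -0.77  1.83  0.34  1.02 -0.3 ]
```

View pics/w13.png

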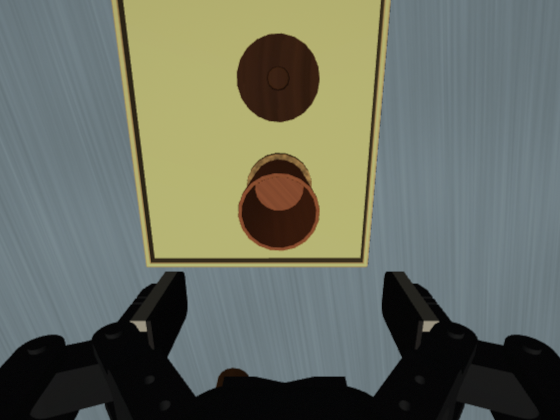

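Call:
drive_tool(slide=[[1,25,0],[3,70,0],[5,117,0],[7,165,0],[9,213,0],[11,261,0],[13,309,0],[15,357,0],[17,405,0],[19,450,0]], turn=[[0.005,0.011,0],[0.005,0.011,0],[0.005,0.011,0],[0.005,0.011,0],[0.005,0.011,0],[0.005,0.011,0],[0.005,0.011,0],[0.005,0.011,0],[0.005,0.011,0],[0.005,0.011,0]], gripper=[1,1,1,1,1,1,1,1,1,1])

```text
t: 18.85
eef_pos: [0.5558, 0.3056, 0.1989]
tool_rot: [0.702, 0.055, 0.708, -0.055]
contact_force: [0.4, 0.2, -0.8]
gripper_width: 1.002
```

Call:
drive_tool(slide=[[3,40,-10],[5,60,-30],[5,65,-35],[5,65,-35]], turn=[[0,0,0],[0,0,0],[0,0,0],[0,0,0]], gripper=[1,1,1,1])

```text
t: 19.25
eef_pos: [0.5593, 0.3702, 0.1613]
tool_rot: [0.7, 0.053, 0.709, -0.056]
contact_force: [1.2, -0.2, -1.3]
gripper_width: 0.998
```

Run:
```python
from m import *
c=cam("wrist","w14"); p,R,o=tool(); print(p,R.as_matrix().round(4))
```

```text
[0.56037557 0.36929013 0.16254803] [[-0.0112  0.1552  0.9878]
 [-0.0023  0.9879 -0.1553]
 [-0.9999 -0.004  -0.0107]]
```

View pics/w14.png

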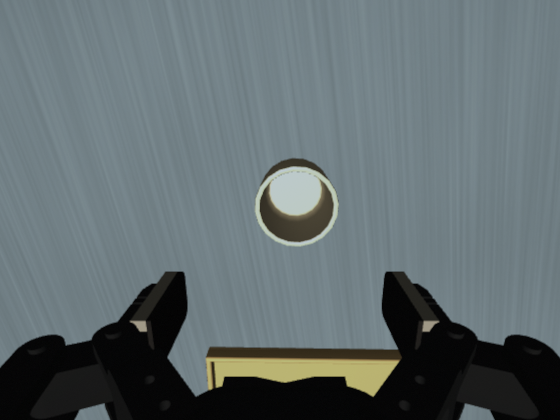

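Run:
```python
from m import *
c=cam("wrist"); p,R,o=tool(); print(p,R.as_matrix().round(4)); print(plane(c,297,206,.06))
t=cam("top"); print(plane(t,172,226,.06))
```

```text
[0.56110921 0.36894254 0.16347273] [[-0.0097  0.1564  0.9876]
 [-0.0016  0.9877 -0.1564]
 [-1.     -0.0031 -0.0093]]
[0.56988284 0.37090152 0.06      ]
[0.56416352 0.36902097 0.06      ]
```

Call:
drive_tool(slide=[[7,1.5,-25],[7,1.5,-60],[7,1.5,-90],[7,1.5,-90]], turn=[[0.002,-0.01,0],[0.002,-0.01,0],[0.002,-0.01,0],[0.002,-0.01,0]], gripper=[1,1,1,1])

```text
t: 19.8
eef_pos: [0.5675, 0.3664, 0.0707]
tool_rot: [0.704, 0.055, 0.706, -0.058]
contact_force: [-0.4, -1.0, -0.6]
gripper_width: 1.001
```

Run:
```python
from m import *
c=cam("wrist","w15"); p,R,o=tool(); print(p,R.as_matrix().round(4))
```

```text
[0.56848293 0.36803556 0.0732873 ] [[-7.000e-04  1.588e-01  9.873e-01]
 [-1.500e-03  9.873e-01 -1.588e-01]
 [-1.000e+00 -1.600e-03 -4.000e-04]]
```

View pics/w15.png

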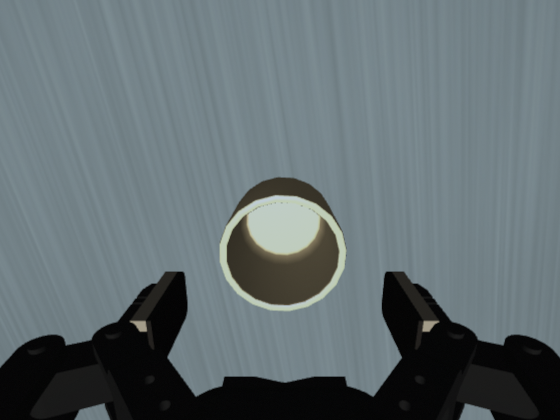

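Run:
```python
from m import *
c=cam("wrist"); p,R,o=tool(); print(p,plane(c,283,252.5,.06))
```

```text
[0.56929358 0.3695221  0.0751746 ] [0.56940878 0.37362106 0.06      ]
```

Call:
drive_tool(slide=[[0,1.5,-15],[0,1.5,-35],[0,1.5,-47],[0,1.5,-52],[0,1.5,-53],[0,1.5,-53],[0,1.5,-53]], turn=[[0,0,0],[0,0,0],[0,0,0],[0,0,0],[0,0,0],[0,0,0],[0,0,0]], gripper=[1,1,1,1,1,1,1])

```text
t: 20.6
eef_pos: [0.5696, 0.3715, 0.0228]
tool_rot: [0.706, 0.057, 0.704, -0.056]
contact_force: [0.3, 0.2, -0.1]
gripper_width: 0.998
```

Run:
```python
from m import *
p,R,o=tool(); print(p,R.as_matrix().round(4),o["contact_force"])
c=cam("wrist","w16");
```

```text
[0.56956481 0.37148409 0.02276108] [[ 0.0025  0.1584  0.9874]
 [ 0.0016  0.9874 -0.1584]
 [-1.      0.002   0.0022]] [ 0.28119171  0.16952954 -0.14576702]
```

View pics/w16.png

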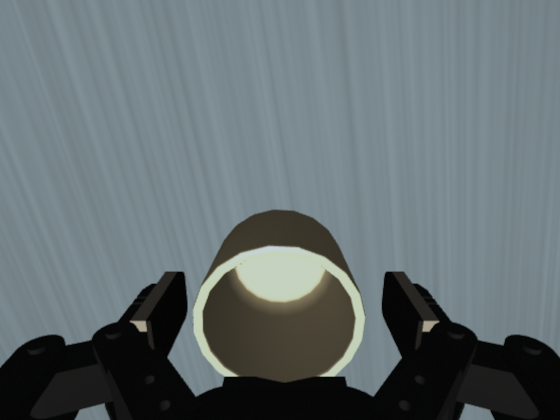

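Call:
drive_tool(slide=[[-2,0,0],[-2,0,0],[-2,0,0],[-2,0,0],[-2,0,0],[-2,0,0],[-2,0,0]], turn=[[0,0,0],[0,0,0],[0,0,0],[0,0,0],[0,0,0],[0,0,0],[0,0,0]], gripper=[0.9,0.82,0.76,0.7,0.6,0.5,0.5], squeeze=30)

```text
t: 21.35
eef_pos: [0.5676, 0.3718, 0.0235]
tool_rot: [0.706, 0.057, 0.704, -0.055]
contact_force: [-1.8, -1.2, 5.6]
gripper_width: 0.745
```

Run:
```python
from m import *
p,R,o=tool(); print(p,R.as_matrix().round(4),o["contact_force"],o["gripper_width"])
c=cam("wrist","w17"); im=c["color"]
a=im.astype(int); m=((a.min(2)>150)).astype(np.uint8)*255; m[:200]=0; m[:,:185]=0;m[:,380:]=0
cs,_=cv2.findContours(m,cv2.RETR_EXTERNAL,cv2.CHAIN_APPROX_NONE); k=max(cs,key=cv2.contourArea)[:,0]
print(k.min(0),k.max(0)); 
from scipy.optimize import least_squares
P=np.array([plane(c,*q,.06)[:2] for q in k[k[:,1]<330]])
x0=p[:2]; print(least_squares(lambda x:np.hypot(*(P-x).T)-.032,x0,loss="soft_l1",f_scale=.0005).x)
```

```text
[0.5676319  0.37175527 0.02353628] [[ 0.0029  0.1584  0.9874]
 [ 0.002   0.9874 -0.1585]
 [-1.      0.0024  0.0026]] [-1.8411821  -1.20969149  5.56127249] 0.7447889871047437
[200 245] [369 375]
[0.56734622 0.36711483]
```

View pics/w17.png

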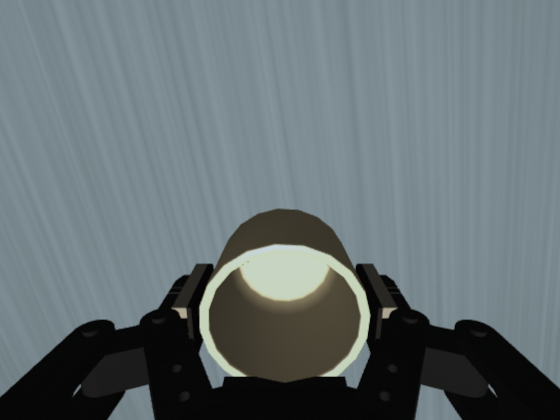

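Run:
```python
from m import *
p,R,o=tool(); c=cam("wrist")
print(p, plane(c,285,244,.06)[:2]-.032*ty, plane(c,200,310,.06),plane(c,370,310,.06))
print(proj(c,[*(p[:2]),.06]),[proj(c,[*(p[:2]+a*.032*ty),.06]) for a in(-1,1)])
```

```text
[0.56760279 0.37178086 0.02352503] [0.5683191 0.3708971] [0.53920252 0.38207483 0.06      ] [0.59952764 0.3722771  0.06      ]
(np.float64(282.6150756744064), np.float64(323.35325416943977)) [(np.float64(282.7303684546323), np.float64(393.1052086169879)), (np.float64(282.4804635891026), np.float64(241.91314990810088))]
```

Call:
drive_tool(slide=[[0,0,5],[0,0,20],[0,-5,45],[1,-25,65],[3,-65,70],[5,-112,70],[7,-160,70],[9,-208,70],[11,-243,70],[11,-253,70]], turn=[[0,0,0],[0,0,0],[0,0,0],[0,0,0],[0,0,0],[0,0,0],[0,0,0],[0,0,0],[0,0,0],[0,0,0]], gripper=[0.5,0.5,0.5,0.5,0.5,0.5,0.5,0.5,0.5,0.5])

```text
t: 22.45
eef_pos: [0.5794, 0.1124, 0.0938]
tool_rot: [0.706, 0.058, 0.704, -0.059]
contact_force: [0.2, -0.8, -1.6]
gripper_width: 0.743
```

Call:
drive_tool(slide=[[0,0,0],[0,0,0]], turn=[[0,0,0],[0,0,0]], gripper=[0.5,0.5])

```text
t: 22.65
eef_pos: [0.5798, 0.1128, 0.0945]
tool_rot: [0.706, 0.058, 0.703, -0.059]
contact_force: [-0.4, 0.0, -0.0]
gripper_width: 0.746
```

Run:
```python
from m import *
p,R,o=tool(); print(p,R.as_matrix().round(4),o["contact_force"],o["gripper_width"])
c=cam("wrist","w18")
```

```text
[0.57977771 0.11280639 0.09454384] [[ 4.000e-03  1.656e-01  9.862e-01]
 [-1.500e-03  9.862e-01 -1.656e-01]
 [-1.000e+00 -8.000e-04  4.200e-03]] [-0.38226463  0.03625041 -0.02946821] 0.7455617917876576
```

View pics/w18.png

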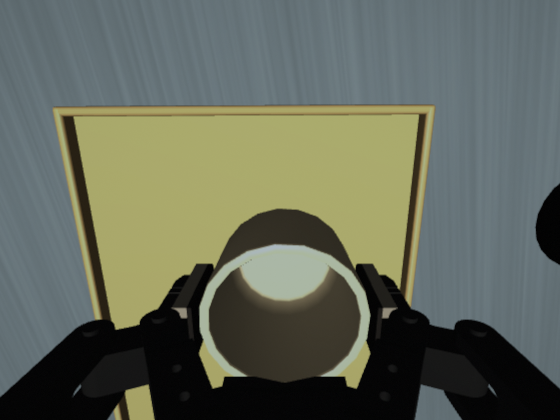

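Call:
drive_tool(slide=[[-1,3,-10],[-1,5.7,-25],[-1,5.7,-45],[-1,5.7,-55],[-1,5.7,-60],[-1,5.7,-62],[-1,5.7,-63],[-1,5.7,-63]], turn=[[0,0.004,0.006],[0,0.004,0.006],[0,0.004,0.006],[0,0.004,0.006],[0,0.004,0.006],[0,0.004,0.006],[0,0.004,0.006],[0,0.004,0.006]], gripper=[0.5,0.5,0.5,0.5,0.5,0.5,0.5,0.5])

```text
t: 23.5
eef_pos: [0.579, 0.1198, 0.0319]
tool_rot: [0.705, 0.056, 0.705, -0.056]
contact_force: [-0.8, -0.3, -1.0]
gripper_width: 0.744
```

Call:
drive_tool(slide=[[0,0,-0.5],[0,0,-1],[0,0,-1.5],[0,0,-2],[0,0,-2]], turn=[[0,0,0],[0,0,0],[0,0,0],[0,0,0],[0,0,0]], gripper=[0.5,0.5,0.5,0.5,0.5])

```text
t: 24.0
eef_pos: [0.5789, 0.1198, 0.0299]
tool_rot: [0.705, 0.056, 0.705, -0.056]
contact_force: [0.6, 0.6, -0.6]
gripper_width: 0.743
```

Call:
drive_tool(slide=[[-0.3,-1.2,0],[-0.3,-1.2,0],[-0.3,-1.2,-0.5],[-0.3,-1.2,-1],[-0.3,-1.2,-1.5],[-0.3,-1.2,-1.5]], turn=[[0,0,0],[0,0,0],[0,0,0],[0,0,0],[0,0,0],[0,0,0]], gripper=[0.5,0.5,0.5,0.5,0.5,0.5])

```text
t: 24.6
eef_pos: [0.5786, 0.1184, 0.0295]
tool_rot: [0.705, 0.056, 0.705, -0.057]
contact_force: [-3.8, -3.1, 11.3]
gripper_width: 0.742
```

Call:
drive_tool(slide=[[0,0,0],[0,0,0],[0,0,0],[0,0,0],[0,0,10],[0,0,40],[0,0,85],[-5,-20,130],[-10,-50,170],[-15,-70,200]], turn=[[0,0,0],[0,0,0],[0,0,0],[0,0,0],[0,0,0],[0,0,0],[0,0,0],[0,0,0],[0,0,0],[0,0,0]], gripper=[0.78,0.88,1,1,1,1,1,1,1,1])

```text
t: 25.6
eef_pos: [0.5641, 0.0472, 0.2327]
tool_rot: [0.706, 0.056, 0.704, -0.057]
contact_force: [-0.2, -0.4, -0.7]
gripper_width: 1.001
```

Call:
drive_tool(slide=[[0,0,0],[0,0,0],[0,0,0]], turn=[[0,0,0],[0,0,0],[0,0,0]], gripper=[1,1,1])

```text
t: 25.9
eef_pos: [0.5633, 0.0479, 0.2318]
tool_rot: [0.706, 0.055, 0.704, -0.056]
contact_force: [0.1, 0.5, -0.6]
gripper_width: 1.003
```

Run:
```python
from m import *
p,R,o=tool(); print(p,R.as_matrix().round(4),o["contact_force"],o["gripper_width"])
c=cam("wrist","w19")
```

```text
[0.56331028 0.04794004 0.23184435] [[ 0.0021  0.1574  0.9875]
 [-0.0019  0.9875 -0.1574]
 [-1.     -0.0015  0.0024]] [ 0.08526821  0.52939303 -0.5672323 ] 1.002665358657276
```

View pics/w19.png

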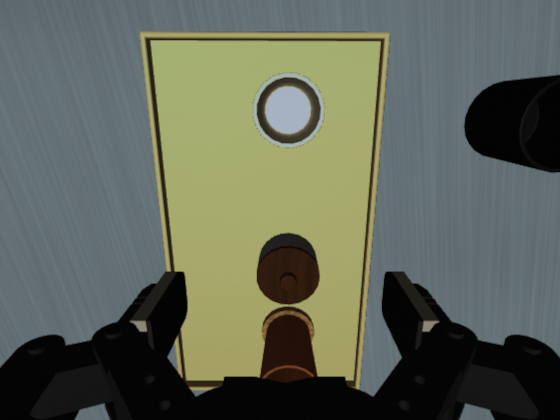

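Run:
```python
from m import *
c=cam("wrist"); im=c["color"]
s=cv2.resize(im[225:325,240:340],None,fx=6,fy=6); cv2.imwrite("pics/z19.png",s[:,:,::-1])
s=cv2.resize(im[60:160,240:340],None,fx=6,fy=6); cv2.imwrite("pics/z19b.png",s[:,:,::-1])
```

```text
(no output)
```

View pics/z19.png

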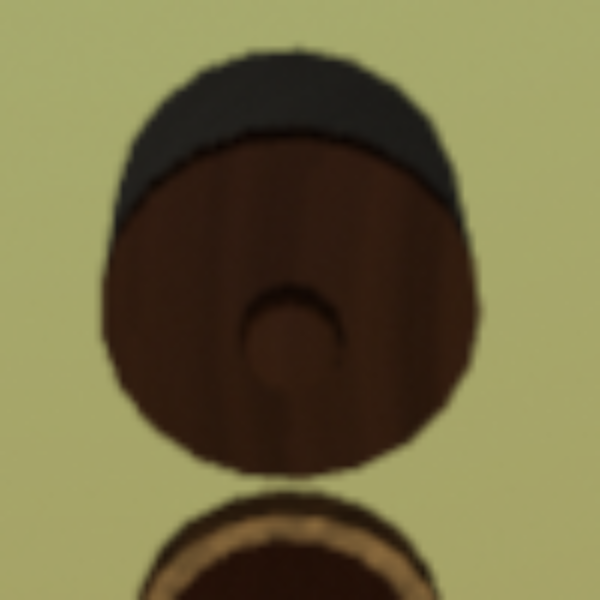

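View pics/z19b.png

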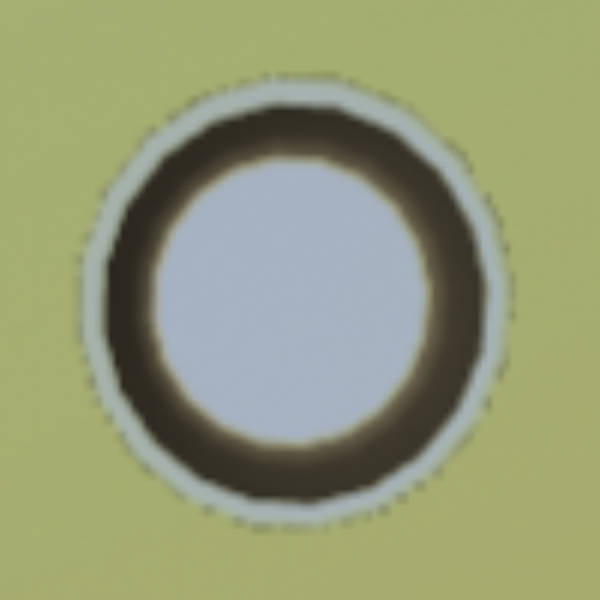

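Run:
```python
from m import *
c=cam("wrist")
j=plane(c,288.1,275.6,.055); k=plane(c,288.8,109.8,.066); f=plane(c,287.8,233,.006)[:2]-.034*ty
print(j,f,k); d=(k-j)[:2]; print(d@ty,d@tx,(k[:2]-f)@ty)
for u in (257,320): print(plane(c,u,276,.055))
```

```text
[ 0.55300468 -0.04662757  0.055     ] [ 0.55227964 -0.05161435] [0.57922158 0.11854191 0.066     ]
0.1671907648069479 -0.0003858609804218318 0.1722280042903683
[ 0.52060843 -0.04192886  0.055     ]
[ 0.58609207 -0.0523882   0.055     ]
```

Call:
drive_tool(slide=[[-6,-20,0],[-17,-62,0],[-29,-107,0],[-41,-152,0],[-53,-197,0],[-65,-242,0],[-78,-287,0],[-90,-332,0],[-103,-377,0],[-115,-415,0]], turn=[[0,0,0],[0,0,0],[0,0,0],[0,0,0],[0,0,0],[0,0,0],[0,0,0],[0,0,0],[0,0,0],[0,0,0]], gripper=[1,1,1,1,1,1,1,1,1,1])

```text
t: 27.05
eef_pos: [0.4473, -0.3688, 0.2303]
tool_rot: [0.705, 0.055, 0.705, -0.056]
contact_force: [1.1, 0.4, -0.3]
gripper_width: 1.002
```

Call:
drive_tool(slide=[[-5,-18,-10],[-7,-23,-30],[-7,-23,-35],[-7,-23,-35],[-7,-23,-35]], turn=[[0,0,0],[0,0,0],[0,0,0],[0,0,0],[0,0,0]], gripper=[1,1,1,1,1])

```text
t: 27.55
eef_pos: [0.4415, -0.3901, 0.1956]
tool_rot: [0.705, 0.055, 0.705, -0.055]
contact_force: [0.8, 0.3, 0.6]
gripper_width: 1.003
```

Run:
```python
from m import *
p,R,o=tool(); print(p,R.as_matrix().round(4),o["q"].round(2))
t=cam("top","t20"); print("carafe",plane(t,472,259,.205))
c=cam("wrist","w20"); print([proj(c,[.441,-.391,z]) for z in (0,.085)])
```

```text
[ 0.44150205 -0.39007949  0.19563765] [[ 6.000e-04  1.543e-01  9.880e-01]
 [-1.000e-04  9.880e-01 -1.543e-01]
 [-1.000e+00 -0.000e+00  6.000e-04]] [ 1.16  0.47 -0.71  1.77  0.35  1.04  0.17]
carafe [ 0.44775807 -0.57874386  0.205     ]
[(np.float64(282.991542990839), np.float64(183.63966101035936)), (np.float64(282.68227381775506), np.float64(207.76125379905744))]
```

View pics/w20.png

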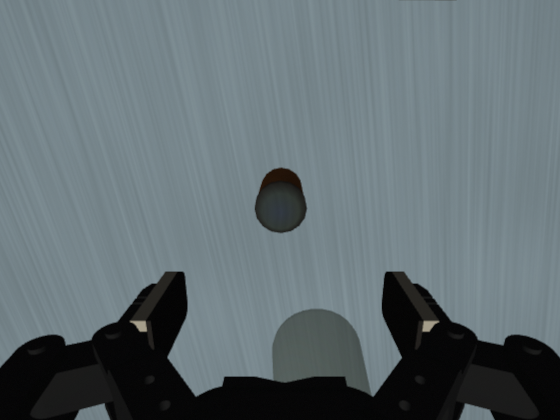

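Call:
drive_tool(slide=[[-1,0,-25],[-1,0,-65],[-1,0,-105],[-1,0,-140],[-1,0,-158],[-1,0,-165],[-1,0,-166],[-1,0,-166]], turn=[[0,0,0],[0,0,0],[0,0,0],[0,0,0],[0,0,0],[0,0,0],[0,0,0],[0,0,0]], gripper=[1,1,1,1,1,1,0.9,0.8])

```text
t: 28.45
eef_pos: [0.4417, -0.3914, 0.0318]
tool_rot: [0.706, 0.054, 0.704, -0.056]
contact_force: [-0.4, -1.2, 0.7]
gripper_width: 0.8
```

Run:
```python
from m import *
p,R,o=tool(); print(p,R.as_matrix().round(4),o["contact_force"])
c=cam("wrist","w21")
```

```text
[ 0.44168437 -0.39137225  0.03176938] [[ 0.0033  0.1549  0.9879]
 [-0.0029  0.9879 -0.1549]
 [-1.     -0.0024  0.0037]] [-0.4372566  -1.21771487  0.707481  ]
```

View pics/w21.png

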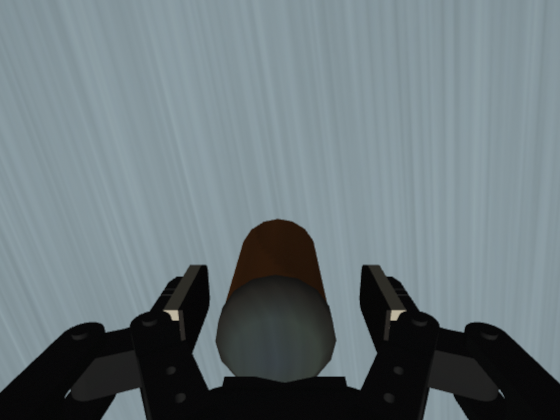

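Call:
drive_tool(slide=[[-2,0.5,0],[-3,0.5,0],[-3,0.5,0],[-3,0.5,0],[-3,0.5,0],[-3,0.5,0],[-3,0.5,0],[-3,0.5,0],[-3,0.5,0],[-3,0.5,0]], turn=[[0.003,0.003,0],[0.003,0.003,0],[0.003,0.003,0],[0.003,0.003,0],[0.003,0.003,0],[0.003,0.003,0],[0.003,0.003,0],[0.003,0.003,0],[0.003,0.003,0],[0.003,0.003,0]], gripper=[0.8,0.8,0.7,0.63,0.57,0.52,0.46,0.4,0.35,0.3], squeeze=30)

```text
t: 29.5
eef_pos: [0.4386, -0.391, 0.0321]
tool_rot: [0.705, 0.055, 0.705, -0.055]
contact_force: [-1.0, 2.2, 4.2]
gripper_width: 0.486
```

Run:
```python
from m import *
p,R,o=tool(); print(p,R.as_matrix().round(4),o["contact_force"],o["gripper_width"])
c=cam("wrist","w22")
```

```text
[ 0.43863838 -0.39099243  0.03209046] [[ 3.000e-04  1.551e-01  9.879e-01]
 [-3.000e-04  9.879e-01 -1.551e-01]
 [-1.000e+00 -2.000e-04  4.000e-04]] [-1.04433248  2.20136293  4.22045641] 0.48574790802847617
```

View pics/w22.png

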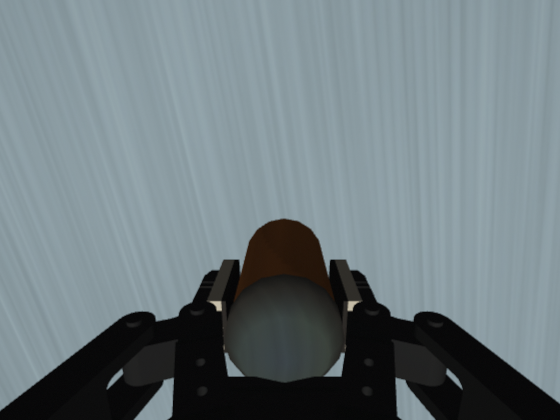

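Run:
```python
from m import *
p,R,o=tool(); c=cam("wrist")
print(p[:2],plane(c,284,219,.0)[:2]-.021*ty,plane(c,284,274.5,.085)[:2]-.0215*ty)
```

```text
[ 0.43863286 -0.39101991] [ 0.43843806 -0.39507052] [ 0.44026177 -0.38396186]
```

Call:
drive_tool(slide=[[0,0,5],[0,0,20],[0,0,50],[0,0,90],[0,5,130],[4,20,155],[15,55,160],[28,98,160],[41,142,160],[54,186,160]], turn=[[0,0,0],[0,0,0],[0,0,0],[0,0,0],[0,0,0],[0,0,0],[0,0,0],[0,0,0],[0,0,0],[0,0,0]], gripper=[0.3,0.3,0.3,0.3,0.3,0.3,0.3,0.3,0.3,0.3])

```text
t: 30.6
eef_pos: [0.4929, -0.2033, 0.1931]
tool_rot: [0.705, 0.055, 0.704, -0.055]
contact_force: [0.7, 0.3, -1.1]
gripper_width: 0.481
```

Call:
drive_tool(slide=[[13,43,0],[26,86,0],[39,129,0],[52,172,0],[64,212,0],[72,234,0],[73,239,0],[73,239,0],[73,239,0]], turn=[[0,0,0],[0,0,0],[0,0,0],[0,0,0],[0,0,0],[0,0,0],[0,0,0],[0,0,0],[0,0,0]], gripper=[0.3,0.3,0.3,0.3,0.3,0.3,0.3,0.3,0.3])

```text
t: 31.5
eef_pos: [0.5656, 0.034, 0.1932]
tool_rot: [0.705, 0.055, 0.705, -0.056]
contact_force: [0.3, -0.5, -1.8]
gripper_width: 0.484
```

Run:
```python
from m import *
p,R,o=tool(); print(p,R.as_matrix().round(4),o["contact_force"],o["gripper_width"])
c=cam("wrist","w23"); s=cam("side"); im=s["color"]; u,v=map(int,proj(s,p)); print(u,v)
cv2.imwrite("pics/s23.png",cv2.resize(im[v-70:v+80,u-80:u+80],None,fx=4,fy=4)[:,:,::-1])
```

```text
[0.56560484 0.03404933 0.19320069] [[ 9.000e-04  1.569e-01  9.876e-01]
 [-2.100e-03  9.876e-01 -1.569e-01]
 [-1.000e+00 -1.900e-03  1.200e-03]] [ 0.25911089 -0.5489703  -1.80124559] 0.4840826248468843
262 173
```

View pics/w23.png

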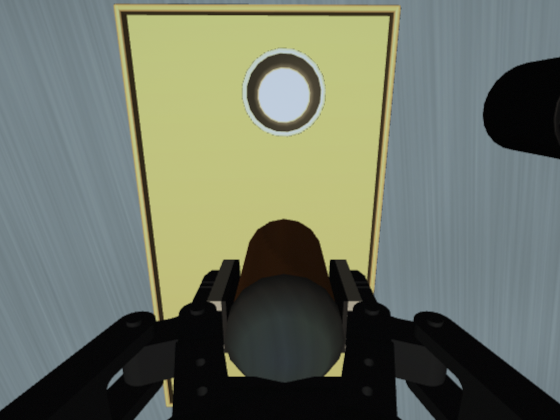

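View pics/s23.png

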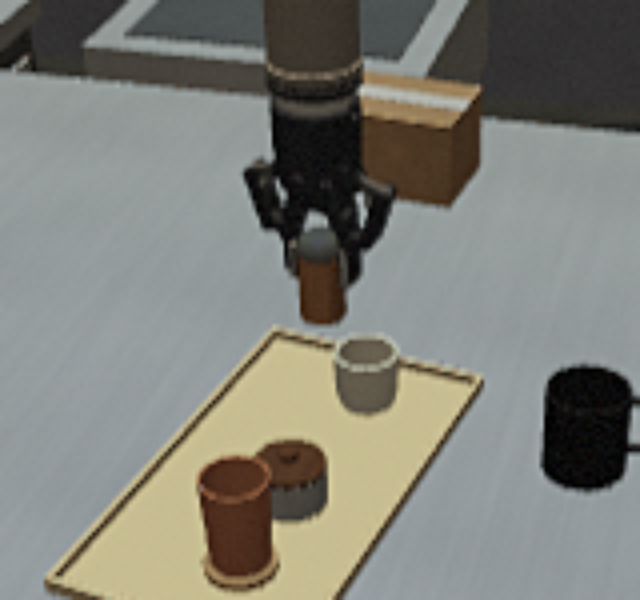

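Call:
drive_tool(slide=[[0.5,2,-25],[0.5,2,-65],[0.5,2,-105],[0.5,2,-135],[0.5,2,-146],[0.5,2,-149],[0.5,2,-150],[0.5,2,-150]], turn=[[0,0,0],[0,0,0],[0,0,0],[0,0,0],[0,0,0],[0,0,0],[0,0,0],[0,0,0]], gripper=[0.3,0.3,0.3,0.3,0.3,0.3,0.3,0.3])

```text
t: 32.4
eef_pos: [0.5674, 0.0357, 0.0446]
tool_rot: [0.706, 0.056, 0.704, -0.057]
contact_force: [0.0, -0.1, -1.2]
gripper_width: 0.489
```

Run:
```python
from m import *
p,R,o=tool(); print(p,R.as_matrix().round(4),o["contact_force"],o["gripper_width"])
c=cam("wrist","w24"); s=cam("side"); im=s["color"]; u,v=map(int,proj(s,p)); print(u,v)
cv2.imwrite("pics/s24.png",cv2.resize(im[v-70:v+80,u-80:u+80],None,fx=4,fy=4)[:,:,::-1])
```

```text
[0.56735728 0.03566285 0.04463181] [[ 0.0035  0.1584  0.9874]
 [-0.0018  0.9874 -0.1584]
 [-1.     -0.0013  0.0038]] [ 0.03041722 -0.09008415 -1.16529656] 0.4885624396450234
264 206
```

View pics/w24.png

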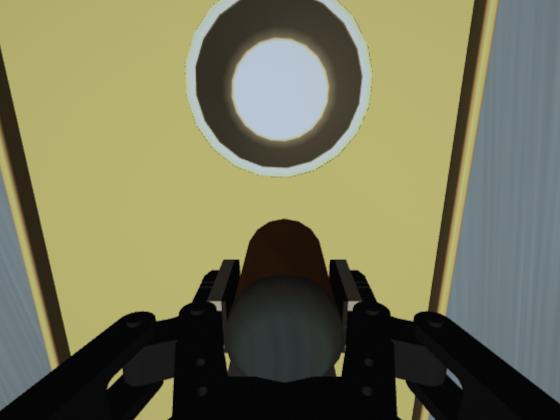

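View pics/s24.png

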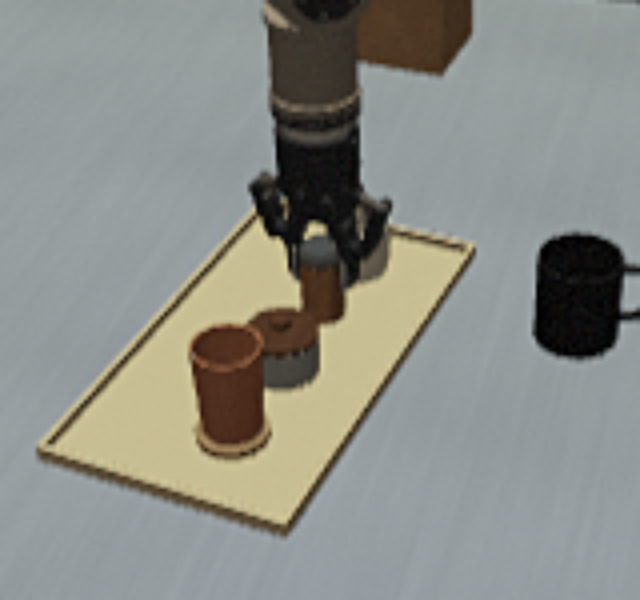

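Call:
drive_tool(slide=[[-1,0.5,-2],[-1,0.5,-3.5],[-1,0.5,-4.5],[-1,0.5,-5],[-1,0.5,-5.5],[-1,0.5,-5.5]], turn=[[0.002,0.003,0],[0.002,0.003,0],[0.002,0.003,0],[0.002,0.003,0],[0.002,0.003,0],[0.002,0.003,0]], gripper=[0.3,0.3,0.3,0.3,0.3,0.3])

```text
t: 33.1
eef_pos: [0.5661, 0.0362, 0.0389]
tool_rot: [0.705, 0.056, 0.705, -0.056]
contact_force: [-0.2, -0.2, -2.2]
gripper_width: 0.484
```

Call:
drive_tool(slide=[[0,0,-0.5],[0,0,-1],[0,0,-1.5],[0,0,-1.5]], turn=[[0,0,0],[0,0,0],[0,0,0],[0,0,0]], gripper=[0.3,0.3,0.3,0.3])

```text
t: 33.5
eef_pos: [0.5663, 0.0363, 0.0381]
tool_rot: [0.705, 0.056, 0.705, -0.056]
contact_force: [-2.5, -0.3, 5.7]
gripper_width: 0.488
```

Call:
drive_tool(slide=[[0,0,0],[0,0,0],[0,0,0],[0,0,0],[0,0,10],[0,0,40],[0,0,85],[0,0,130],[0,0,170],[0,0,200]], turn=[[0,0,0],[0,0,0],[0,0,0],[0,0,0],[0,0,0],[0,0,0],[0,0,0],[0,0,0],[0,0,0],[0,0,0]], gripper=[0.53,0.6,0.75,0.9,1,1,1,1,1,1])

```text
t: 34.5
eef_pos: [0.5668, 0.0369, 0.2417]
tool_rot: [0.706, 0.056, 0.704, -0.056]
contact_force: [0.9, 0.8, 0.4]
gripper_width: 0.998
```

Call:
drive_tool(slide=[[0,5,30],[0,10,50],[0,10,50],[0,10,50]], turn=[[0,0,0],[0,0,0],[0,0,0],[0,0,0]], gripper=[1,1,1,1])

```text
t: 34.9
eef_pos: [0.5666, 0.047, 0.2921]
tool_rot: [0.706, 0.056, 0.703, -0.056]
contact_force: [0.1, 0.7, 0.0]
gripper_width: 1.002
```

Run:
```python
from m import *
p,R,o=tool(); print(p,o["contact_force"],o["gripper_width"])
c=cam("wrist","w25"); s=cam("side"); im=s["color"]
cv2.imwrite("pics/s25.png",cv2.resize(im[160:290,180:340],None,fx=4,fy=4,interpolation=cv2.INTER_CUBIC)[:,:,::-1])
```

```text
[0.56661916 0.04698086 0.29211764] [0.10679352 0.72228417 0.0173    ] 1.0023681933562374
```

View pics/w25.png

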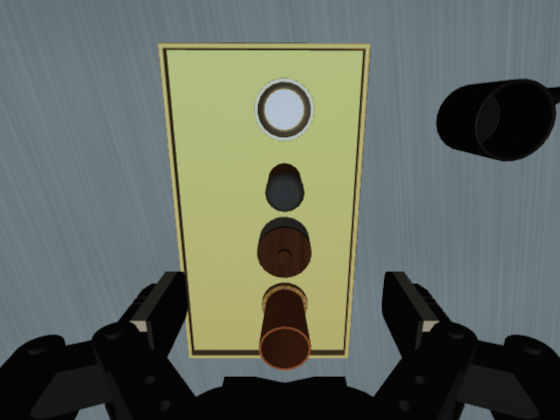

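View pics/s25.png

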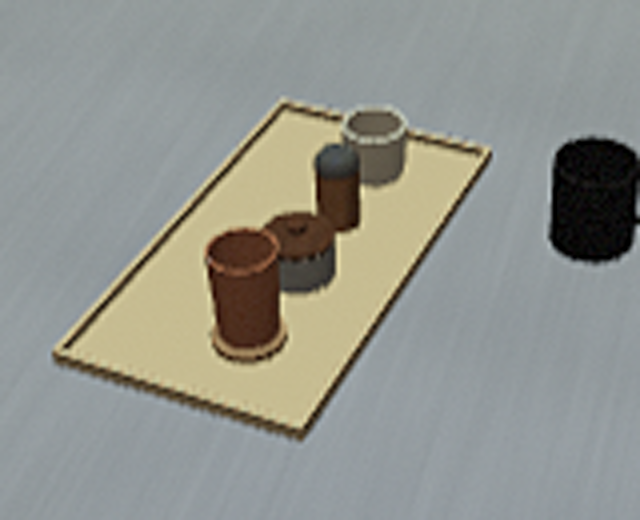

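Run:
```python
from m import *
c=cam("wrist"); im=c["color"]
cv2.imwrite("pics/z25.png",cv2.resize(im[70:220,235:335],None,fx=4,fy=4,interpolation=cv2.INTER_CUBIC)[:,:,::-1])
cv2.imwrite("pics/z26.png",cv2.resize(im[210:370,235:335],None,fx=3.7,fy=3.7,interpolation=cv2.INTER_CUBIC)[:,:,::-1])
```

```text
(no output)
```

View pics/z25.png

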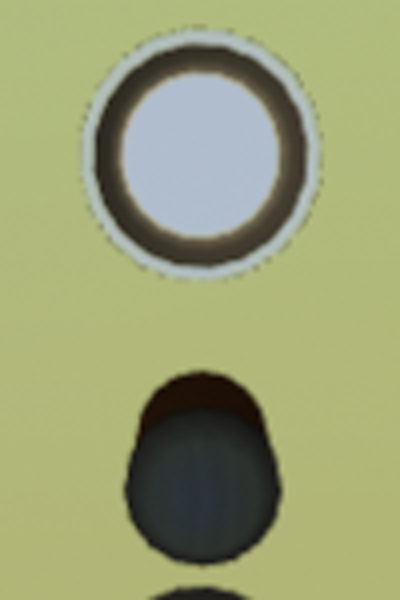

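View pics/z26.png

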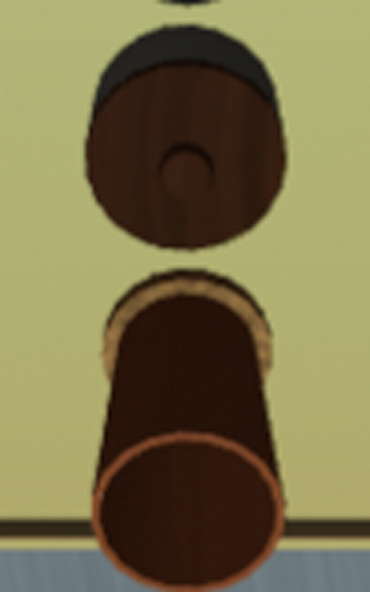

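Run:
```python
from m import *
c=cam("wrist")
def f(n,u,v,z,off=0):
    P=plane(c,u,v,z)[:2]-off*ty-np.array([.5525,-.0493]); print(n,(P@ty).round(4),(P@tx).round(4))
f("cup",284.9,108.1,.066);f("shcap",285.3,191.1,.089);f("shfoot",285.4,162.4,.006,.021)
f("jarlid",284.9,251.2,.054);f("jarbase",284.9,217,.006,.034);f("coast",285.4,285.5,.016,.033);f("tumb",285.7,348,.106)
t=cam("top","t26"); im=t["color"]; cv2.imwrite("pics/t26z.png",cv2.resize(im[180:290,210:360],None,fx=5,fy=5,interpolation=cv2.INTER_CUBIC)[:,:,::-1])
```

```text
cup 0.1697 -0.0003
shcap 0.0868 0.0002
shfoot 0.0825 0.0006
jarlid 0.0025 -0.0
jarbase -0.0034 0.0001
coast -0.0995 0.0008
tumb -0.0965 0.0009
```

View pics/t26z.png

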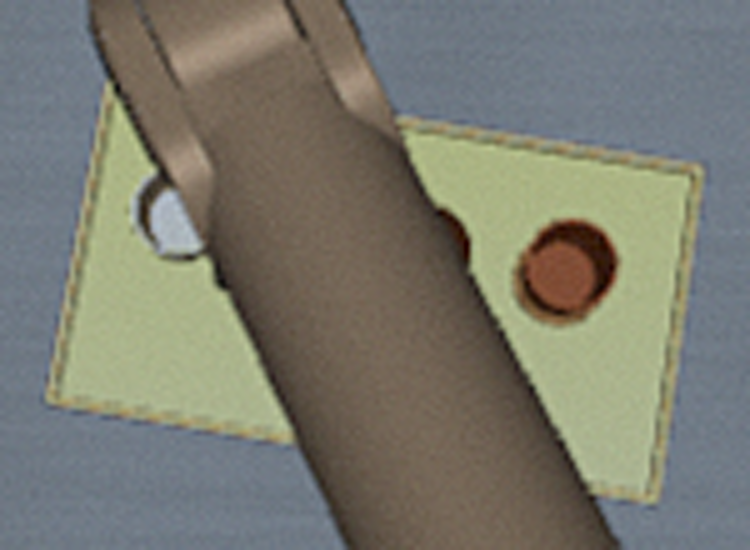

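Run:
```python
from station import bot
print(bot.hand_in())
```

```text
the job is handed in; nothing more can be done
None
```

The tray is laid out as asked and the job is handed in. I placed the coaster, the tumbler, the cup and the shaker, in that order. The whole run took about 35 s of the 125 s allowed. I set each item down until the wrist felt light contact (about 6–11 N), then released it.

My last wrist-camera check measured positions along the row from the jar's centre, with plus to the left:

| Item | Position along row |
|---|---|
| Cup | about +170 mm |
| Shaker | about +85 mm |
| Jar | 0 |
| Coaster | about −98 mm |
| Tumbler | about −97 mm |

- **Gaps:** these positions give clear gaps of roughly 30 mm between neighbours.
- **Alignment:** everything was within 1 mm of the row line, and the side view showed everything upright.
- **Untouched items:** the robot never touched the jar, mug, carton or carafe.
- **Where measurements disagreed:** top-edge and foot-edge readings of the same item differed by up to 6 mm along the row (jar: +2.5 mm from the lid, −3.4 mm from the base). I used values between them. The arm hid part of the tray in the last top view, so it could not confirm the whole row.

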